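# Load three wooden spacers onto the drying skewer

### The job

Take the skewer out of its stand by its wooden handle and thread it through all three wooden spacers lying in the trough, then push on gently until its collar presses them snug together against the sprung stop and you feel the spring just give. Lift all three off together on the skewer and lay it, loaded, back in both forks of the stand with the spacers still close up against the collar, then let go. Press gently throughout (well under 15 N along the skewer), do not touch the spacers with the hand, do not let one drop and leave the other things on the bench alone.

Things in the scene. Friction and masses are not known exactly. Their poses are not given: they have to be found in the camera images.
- skewer: Skewer, 245 mm long, 100 g. Origin at the middle of its square dark wood handle (24 x 50 x 24 mm along x, y, z). Its y axis runs along the rod to the tip. Steel rod 10 mm thick on the handle's centre line from y = 25 to 212 mm, then a blunt cone to the tip at y = 222 mm (5 mm wide). At the start it lies level in the stand, its y axis along the stand's.
- collar_face (a point): Middle of the face on which spacers bear, of the steel collar fixed on the skewer's rod, 95 mm from the handle's middle towards the tip. The collar is 28 mm in diameter and 10 mm thick (y = 85 to 95 mm on the skewer). Axes as the skewer's.
- trough: Fixed wooden V-trough (base 80 x 200 mm) that holds the spacers in line. Origin on the bench under the middle of its open mouth; y axis along the trough away from the mouth: thread from the mouth towards +y. The V's upper edges are 44 mm high, 20 mm to each side (26 mm outside). Nothing stands before the mouth (y below 0).
- trough_mouth (a point): Point at the mouth on the spacers' common centre line, 55 mm above the bench, axes as the trough's. Behind the spacers a sprung stop is clamped over the trough, 96 mm wide, 75 mm high: its face lies anywhere from y = 105 to 140 mm and is NOT measured. Its U pad has a 20 mm slot, open upwards, for the rod; it gives from 2 N on, 2.5 N per mm, 20 mm of travel.
- spacer1: The wooden spacer nearest the mouth: a thick ring 44 mm in outer diameter, 24 mm long, with a hole 17 mm in diameter, about 22 g. Origin at its centre, y axis along the hole. It lies loose in the V on its side and slides or rolls easily; the three have gaps of a few mm between them.
- spacer2: The middle wooden spacer, the same as spacer1, origin at its centre.
- spacer3: The wooden spacer farthest from the mouth, nearest the stop, the same as spacer1, origin at its centre.
- stand: Fixed dark steel stand (base 90 x 165 x 12 mm) for the skewer. Origin on the bench midway between its two V-forks, y axis along the skewer as it lies, tip to +y. Forks 8 mm thick at y = -66 and +66 mm; 90 degree Vs open upwards, 42 mm wide at the top, top 84 mm high. A loaded skewer's spacers hang between the forks.
- stand_home (a point): Where the middle of the skewer's handle is when it lies home in the stand: 121 mm from the stand's middle towards -y, 70 mm above the bench, axes as the stand's. The fork at y = -66 mm then carries the rod between handle and collar, the other one near the tip.
- flask: Bystander: steel drinking flask, 68 mm in diameter, 190 mm tall, upright. Origin under its middle.
- mug: Bystander: white mug, 80 mm in diameter, 90 mm tall. Origin under its middle.
- screwdriver: Bystander: screwdriver lying on the bench.
- hoop: Bystander: flat plywood ring, 150 mm in diameter, 12 mm thick. Origin under its middle.
Things that resemble listed ones, but are neither listed nor needed, are in the scene too. What is meant by the skewer is not turquoise, and is the larger of those in its own colour.

How it is judged (in metres and radians):
On the way, in this order (a step that is already met when the one before it is completed fails the run):
1. the skewer is threaded through all three spacers, in the trough (x of spacer1 in the frame of skewer between -0.008 and 0.008 m and z of spacer1 in the frame of skewer between -0.008 and 0.008 m and y of spacer1 in the frame of skewer between 0.095 and 0.21 m and x of spacer2 in the frame of skewer between -0.008 and 0.008 m and z of spacer2 in the frame of skewer between -0.008 and 0.008 m and y of spacer2 in the frame of skewer between 0.095 and 0.21 m and x of spacer3 in the frame of skewer between -0.008 and 0.008 m and z of spacer3 in the frame of skewer between -0.008 and 0.008 m and y of spacer3 in the frame of skewer between 0.095 and 0.21 m), for 0.1 s.
2. the collar presses the three spacers together against the sprung stop (more than 2.5 N) (all of step 1 and contact force between spacer1 and spacer2 above 2.5 N and contact force between spacer2 and spacer3 above 2.5 N and contact force between skewer and spacer1 above 2.5 N), for 0.2 s.
3. all three spacers hang on the skewer, lifted clear of the trough (all of step 1 and height (world z) of each of spacer1, spacer2, spacer3 above 0.085 m), for 0.2 s.
At the end, for the whole second after the job is handed in: Skewer at rest in both forks (handle's middle within 6 mm sideways, 10 mm along, 5 mm in height of home; rod within 0.06 rad of the stand's y axis), all three spacers on its rod beyond the collar, the farthest one's centre under 69 mm from the collar's face, nothing held (all of step 1 and y of spacer3 in the frame of skewer below 0.164 m and x of skewer in the frame of stand between -0.006 and 0.006 m and y of skewer in the frame of stand between -0.131 and -0.111 m and z of skewer in the frame of stand between 0.065 and 0.075 m and angle between the y axis of skewer and the y axis of stand, either way round below 0.06 rad and linear speed of skewer below 0.02 m/s and linear speed of each of spacer1, spacer2, spacer3 below 0.03 m/s); the robot touches nothing.
It fails at once if the skewer, a spacer or the trough is pressed with more than 16 N (contact force between skewer and spacer1 above 16 N or contact force between any of skewer, spacer1 and spacer2 above 16 N or contact force between any of skewer, spacer2 and spacer3 above 16 N or contact force between skewer and trough above 16 N).
It fails at once if the hand touches a spacer (contact force between any of the arm, the fingers and spacer1 above 0.3 N or contact force between any of the arm, the fingers and spacer2 above 0.3 N or contact force between any of the arm, the fingers and spacer3 above 0.3 N).
It fails at once if a spacer has dropped (height (world z) of any of spacer1, spacer2, spacer3 below 0.04 m).
It fails at once if a bystander has been moved by more than 15 mm (distance of any of flask, mug, screwdriver, hoop from where it was at the start of the episode above 0.015 m).
It also fails if it takes over 64 s, if anything falls off the work surface, if the arm or the gripper's body presses on something with over 40 N, if the wrist force passes 120 N, or if a joint passes its speed limit or range.

### The arm

A 7-joint arm with a two-finger parallel gripper is mounted at the origin on the work surface. World frame = base frame: x ahead of the robot, y to its left, z up, the work surface at z = 0. Lengths are in mm, angles in rad, forces in N, time in s.
With the tool pointing down it reaches from about 400 to 925 mm from the base axis. Payload 4.1 kg.
Tool frame: the origin (TCP) lies at the centre of the arm's flange, where the gripper is bolted on; the fingertips stand ahead of it and the grasp point (between the pads) lies 155 mm ahead of it (arm.nose_length is the y of the fingertips in the tool frame, in mm); y points along the fingers, x is the direction in which the jaws open and shut, and the axes are right-handed (so a half turn about y gives the same grasp; the last joint's range is limited). The gripper opens to 85 mm and grips with 20 to 120 N. Pads are 22 mm wide; open, the fingers measure 114 mm over their backs; the gripper's body (76 mm by 85 mm) begins 54 mm behind the grasp point. The pads swing forward as they close: fully open they stand 13 mm farther back than shut.
Start: joints at [-1.237, 0.398, 0.045, 1.537, -0.019, 1.207, -0.051], TCP at [272.594, 590.094, 404.747] pointing down, gripper open.
Joint ranges: [-2.82, 2.82], [-0.49, 2.23], [-1.37, 1.46], [0, 2.46], [-1.36, 4.5], [0.23, 2], [-2.94, 2.94]. Speed limits (rad/s): [2.57, 2.57, 3.14, 3.14, 3.14, 3.14, 3.14].

### API

Orientations are given as a unit quaternion [x, y, z, w].
In Python, from workcell import telemetry, eyes, arm, spot_in, outline_of gives the robot as it stands.
- The arm moves only by the tool send_rows, never from a script. Its argument "rows" is a list of rows, each an object of numbers: "ax", "ay", "az": the turn, a rotation vector about the world's x, y, z in units of pi/2 rad (1.0 is pi/2 rad); "dx", "dy", "dz": the shift along the world's x, y, z in units of 0.25 m (1.0 is 0.25 m); "grip": the opening, from -1 (shut) to 1 (fully open). In form: [{"ax": .., "ay": .., "az": .., "dx": .., "dy": .., "dz": .., "grip": ..}, ...]. A call has 1 to 12 rows; each row is the pose to reach, as a shift and turn from the pose commanded when the call began; what a row does not reach only later rows make up. A row lasts 1/12 s, in which the tool goes at most 41.7 mm and 7.16 degrees, less where a joint would pass 70% of its speed; a pose out of reach is approached as far as the arm can. A call with a number of a shift or a turn outside -1 to 1 is refused whole. A call with a gripper value outside its range is refused whole. The fingers move at their own pace and stop on an object; the grip force is fixed at half the most. Time passes only in rows, so rows that repeat a pose let the fingers close. It gives the time, the measured TCP pose, the force and the opening at its end, in the units of the state.
- telemetry.read_state(): the state, without advancing time (a new reading comes with each control period).
- eyes.snapshot(name): name is "scene" or "top"; returns (picture, depth): 400x640x3 uint8, blue, green, red; 400x640 float32, mm along the optical axis (not along the pixel's ray), 0 where there is no reading.
- eyes.camera_model(name): a dict with "fov_y" (degrees; the focal length in pixels is half the picture's height over the tangent of half this angle, whatever the lens; pixels are square), "cx", "cy" (the principal point, pixels), "R" (3x3) and "t" (3): a world point X has camera coordinates R X + t. Camera axes: x right, y down, z forward; pixel columns grow to the right and rows downward; lengths in mm; the calibration is good to about 2 mm. A picture is of the moment at which its call begins. camera_model takes no time and is no camera call.
- arm.sign_off(): hands the job in, once; it reports no verdict.
Trained networks look in the newest picture that a camera, given by its name, has taken for a name from the list of things; names that differ only in an ending like _2 or _b are one class to them, and where a whole thing is asked for, a point or a joint stands for the part that bears it (a point fixed in the world has none). Each returns a list of dicts, best first, with "score" (0 to 1); they miss things now and then, are a little off and sometimes report something else, mostly with a low value. They report only what shows in the picture. A call takes as long as a camera call. They do not tell look-alikes from the thing itself.
- spot_in(camera, label): "point" ([x, y, z] in mm, in world coordinates, good to about 4 mm: the middle of the surface that is visible of it).
- outline_of(camera, label): "mask" (400x640 bool, what is visible of it).
The state is a dict: "clock": time; "q": joint angles; "joint_velocities": joint speeds; "joint_efforts": joint torques, N m; "tcp_pos": TCP position; "ee_rot": TCP orientation; "force": force on the tool from outside, world axes, zero at the start; "torque": the same for the moment, N m; "gripper_width": finger opening in mm.
Only numpy, scipy, OpenCV 4.12 (cv2) and the standard library are available. Lean on these libraries where they do the work, as an engineer would, in place of code of your own. Each camera call takes 0.05 s, during which the arm holds its last target. There are 200 camera calls.

## Working session

There is one attempt and no reset: what is moved stays moved. The work goes in short steps, Python scripts to look and compute and a tool call to move; the robot and the scene stay as the last step left them, time stands still between calls to the robot, and variables do not carry over. Pictures are saved under pics/ and viewed, about 8 in all and at most 12, crops included, and the job is handed in when it is done.

Besides the shell and the picture viewer there is one more tool, called after "Call:" as name(argument=value, ...) on one line, values as JSON. send_rows: Moves the arm, as the interface text tells. Its arguments: {"type":"object","properties":{"rows":{"type":"array","items":{"type":"object","properties":{"ax":{"type":"number","minimum":-1,"maximum":1},"ay":{"type":"number","minimum":-1,"maximum":1},"az":{"type":"number","minimum":-1,"maximum":1},"dx":{"type":"number","minimum":-1,"maximum":1},"dy":{"type":"number","minimum":-1,"maximum":1},"dz":{"type":"number","minimum":-1,"maximum":1},"grip":{"type":"number"}}}}},"required":["rows"]}

```bash
mkdir -p pics; ls
python3 - <<'E'
from workcell import telemetry, eyes, arm, spot_in, outline_of
import cv2,numpy as np,pickle
s=telemetry.read_state();print({k:np.round(v,3).tolist() for k,v in s.items()}, arm.nose_length)
for c in("scene","top"):
    im,d=eyes.snapshot(c);m=eyes.camera_model(c);cv2.imwrite(f"pics/{c}0.png",im);pickle.dump((im,d,m),open(c+"0.pkl","wb"));print(c,m)
for n in("skewer","spacer1","trough","stand","flask","mug","screwdriver","hoop"):
    for c in("scene","top"):
        print(n,c,[(np.round(r["point"]).tolist(),round(r["score"],2)) for r in spot_in(c,n)])
E
```

```text
pics
{'clock': 0.0, 'q': [-1.237, 0.399, 0.045, 1.538, -0.019, 1.207, -0.051], 'joint_velocities': [-0.002, -0.001, -0.001, -0.001, -0.002, -0.001, 0.001], 'joint_efforts': [0.0, -47.513, 1.365, -25.422, 0.012, 0.01, -0.0], 'tcp_pos': [272.459, 589.809, 403.688], 'ee_rot': [0.596, 0.38, -0.382, -0.595], 'force': [-0.174, 0.607, 0.044], 'torque': [0.015, 0.01, 0.044], 'gripper_width': 85.494} 173.4
scene {'fov_y': 45.40787011309679, 'cx': 324.22746726809294, 'cy': 205.767872923724, 'R': array([[-0.77896791,  0.6268338 , -0.01698208],
       [ 0.49681094,  0.60041118, -0.62664608],
       [-0.38260671, -0.49657407, -0.77911892]]), 't': array([ 530.6713652 , -213.65905563, 1970.36734889])}
top {'fov_y': 57.078151550352416, 'cx': 320.3766734937744, 'cy': 208.4906252676669, 'R': array([[ 7.62589240e-03, -9.99970718e-01,  6.39109580e-04],
       [-9.96987439e-01, -7.65247253e-03, -7.71847586e-02],
       [ 7.71873892e-02, -4.85815591e-05, -9.97016602e-01]]), 't': array([ -76.25435729,  617.30450416, 1020.31464093])}
skewer scene [([432.0, 354.0, 13.0], 0.76), ([666.0, -18.0, 74.0], 0.53), 
[... 295 characters left out ...]
0], 0.63), ([435.0, -19.0, 74.0], 0.61), ([429.0, 43.0, 73.0], 0.53)]
trough scene [([449.0, 82.0, 12.0], 0.68)]
trough top [([430.0, 73.0, 28.0], 0.79)]
stand scene [([658.0, 48.0, 11.0], 0.69)]
stand top [([645.0, 45.0, 13.0], 0.92)]
flask scene [([646.0, 405.0, 121.0], 0.64)]
flask top [([624.0, 370.0, 124.0], 0.85)]
mug scene [([688.0, -309.0, 55.0], 0.96)]
mug top [([685.0, -328.0, 37.0], 0.97), ([645.0, 43.0, 16.0], 0.58), ([432.0, 17.0, 77.0], 0.19)]
screwdriver scene [([771.0, 173.0, 20.0], 0.61)]
screwdriver top [([774.0, 171.0, 26.0], 0.88), ([436.0, -16.0, 73.0], 0.42)]
hoop scene [([440.0, -485.0, 15.0], 0.82)]
hoop top [([434.0, -490.0, 11.0], 0.68), ([644.0, 42.0, 12.0], 0.47)]
```

Run:
```python
import cv2
a=cv2.imread("pics/top0.png")
cv2.imwrite("pics/topc.png",cv2.resize(a[80:330,180:440],None,fx=2.4,fy=2.4,interpolation=cv2.INTER_CUBIC))
```

```text
(no output)
```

View pics/scene0.png

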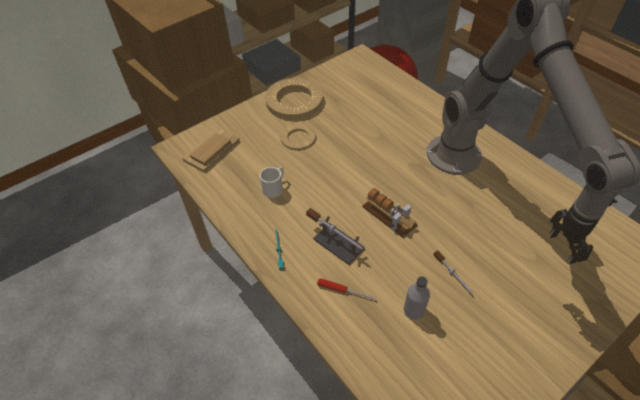

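View pics/top0.png

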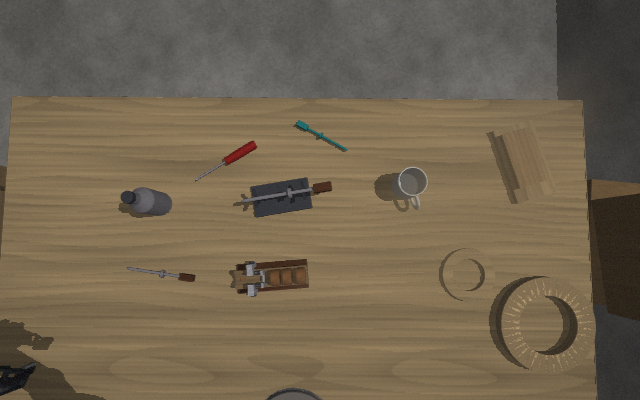

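View pics/topc.png

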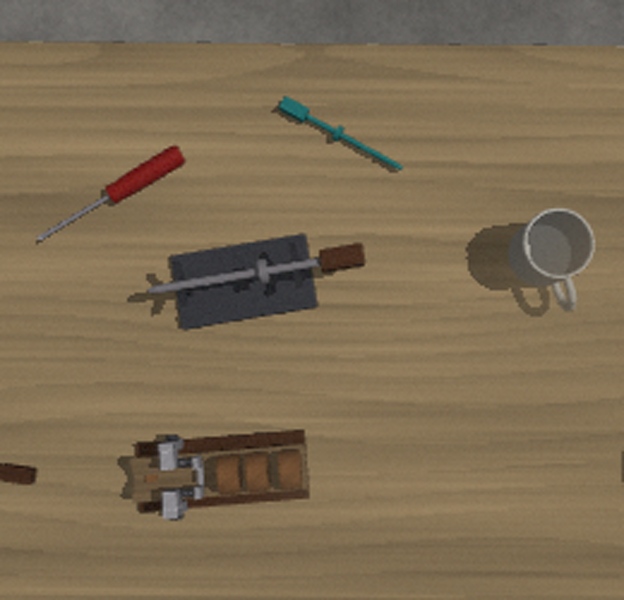

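The top view shows the dark-handled skewer in the stand, with the handle at pixel (322,187) and the tip near (243,202). The trough mouth is at (308,273) with three spacers at about (273–300,275), and the stop is at (250,278). The lookalikes are the turquoise skewer (320,135) and the small one at (160,273). Next I'll fit the geometry from depth.

```bash
cat > h.py <<'E'
import numpy as np,pickle,cv2
from scipy.spatial.transform import Rotation as Ro
def cloud(d,m):
    f=200/np.tan(np.radians(m["fov_y"]/2));v,u=np.mgrid[0:400,0:640]
    P=np.stack([(u-m["cx"])/f*d,(v-m["cy"])/f*d,d],-1)
    return (P-m["t"])@m["R"]
def proj(X,m):
    f=200/np.tan(np.radians(m["fov_y"]/2));c=m["R"]@np.asarray(X,float)+m["t"];return c[:2]/c[2]*f+[m["cx"],m["cy"]]
def line(P):
    c=P.mean(0);a=np.linalg.svd(P-c)[2][0];a=a*np.sign(a[1]);return c,a,np.std((P-c)-np.outer((P-c)@a,a),0)
E
python3 - <<'E'
from h import *
for cam in("top","scene"):
    im,d,m=pickle.load(open(cam+"0.pkl","rb"));W=cloud(d,m);ok=d>0
    hsv=cv2.cvtColor(im,cv2.COLOR_BGR2HSV)
    x,y,z=W[...,0],W[...,1],W[...,2]
    bench=ok&(x>500)&(x<600)&(y>-150)&(y<150);print(cam,"bench z",np.median(z[bench]))
    k=ok&(x>580)&(x<740)&(y>-110)&(y<190)&(z>50)
    print("skewer pts",k.sum())
    P=W[k]
    for y0 in range(-100,180,10):
        s=(P[:,1]>=y0)&(P[:,1]<y0+10)
        if s.any():print(y0,s.sum(),np.round(np.median(P[s],0),1),"w",np.round(np.ptp(P[s],0),0), "zmax",P[s,2].max().round(1))
    k=ok&(x>370)&(x<500)&(y>-70)&(y<150)&(z>30)
    P=W[k]
    print("trough")
    for y0 in range(-50,140,6):
        s=(P[:,1]>=y0)&(P[:,1]<y0+6)
        if s.any():
            Q=P[s];t=Q[Q[:,2]>Q[:,2].max()-6]
            print(y0,s.sum(),"x",Q[:,0].min().round(0),Q[:,0].max().round(0),"zmax",Q[:,2].max().round(1),"topx",t[:,0].mean().round(1))
E
```

```text
top bench z 1.0019325075170187
skewer pts 573
-100 35 [674.5 -94.3  82.6] w [26.  8.  8.] zmax 85.9
-90 39 [672.  -86.1  82.3] w [24.  9. 22.] zmax 86.2
-80 38 [671.2 -74.1  83.1] w [25.  8. 22.] zmax 86.6
-70 31 [671.2 -64.7  82.9] w [24.  8. 11.] zmax 85.1
-60 36 [668.5 -56.5  82.1] w [22.  8. 25.] zmax 87.4
-50 14 [666.6 -44.3  74.9] w [10.  8. 10.] zmax 80.4
-40 14 [664.1 -34.8  74.5] w [28.  7. 13.] zmax 85.8
-30 50 [661.  -24.3  75.9] w [49.  9. 36.] zmax 87.5
-20 23 [664.1 -16.1  76.4] w [29.  8. 14.] zmax 85.9
-10 12 [659.5  -5.1  74. ] w [8. 6. 7.] zmax 76.8
0 22 [655.4   5.9  75.4] w [20. 10. 22.] zmax 87.5
10 34 [657.   13.4  82.3] w [25.  9. 13.] zmax 87.5
20 14 [652.5  24.8  75.9] w [9. 8. 8.] zmax 79.5
30 13 [652.5  35.3  74.3] w [11.  8.  9.] zmax 79.2
40 16 [651.1  45.2  74.7] w [ 9.  8. 10.] zmax 78.2
50 13 [646.9  54.7  74.6] w [8. 8. 6.] zmax 77.9
60 13 [649.2  64.8  75.4] w [9. 8. 6.] zmax 77.6
70 16 [645.2  74.7  75.1] w [8. 9. 7.] zmax 78.1
80 15 [643.6  86.2  74.8] w [12.  8. 10.] zmax 79.1
90 18 [640.9  97.1  76.1] w [31.  8. 10.] zmax 82.4
100 56 [638.2 105.4
[... 3366 characters left out ...]
 14 x 418.0 451.0 zmax 82.1 topx 430.3
46 20 x 416.0 451.0 zmax 84.6 topx 435.0
52 26 x 416.0 449.0 zmax 81.1 topx 427.5
58 48 x 404.0 451.0 zmax 81.7 topx 427.2
64 24 x 400.0 448.0 zmax 75.4 topx 432.8
70 10 x 404.0 446.0 zmax 47.9 topx 407.9
76 6 x 410.0 448.0 zmax 50.4 topx 411.5
82 26 x 402.0 448.0 zmax 78.3 topx 421.3
88 37 x 402.0 449.0 zmax 76.0 topx 430.3
94 16 x 400.0 447.0 zmax 64.2 topx 413.9
100 10 x 378.0 439.0 zmax 73.2 topx 380.6
106 19 x 379.0 454.0 zmax 76.0 topx 403.3
112 43 x 378.0 469.0 zmax 82.0 topx 441.2
118 80 x 376.0 471.0 zmax 81.8 topx 427.1
124 53 x 397.0 468.0 zmax 80.9 topx 432.9
130 18 x 392.0 463.0 zmax 78.2 topx 463.5
136 15 x 394.0 442.0 zmax 45.1 topx 415.7
```

Run:
```python
import pickle,cv2
im,d,m=pickle.load(open("top0.pkl","rb"))
a=cv2.resize(im[245:305,220:320],None,fx=8,fy=8,interpolation=cv2.INTER_CUBIC)
b=cv2.resize(im[170:218,230:340],None,fx=7.27,fy=7.27,interpolation=cv2.INTER_CUBIC)
import numpy as np
b=cv2.resize(b,(800,int(b.shape[0]*800/b.shape[1])))
c=np.vstack([a[:,:800],b]);c=cv2.resize(c,(560,int(c.shape[0]*0.7)));cv2.imwrite("pics/z1.png",c);print(c.shape)
```

```text
(580, 560, 3)
```

View pics/z1.png

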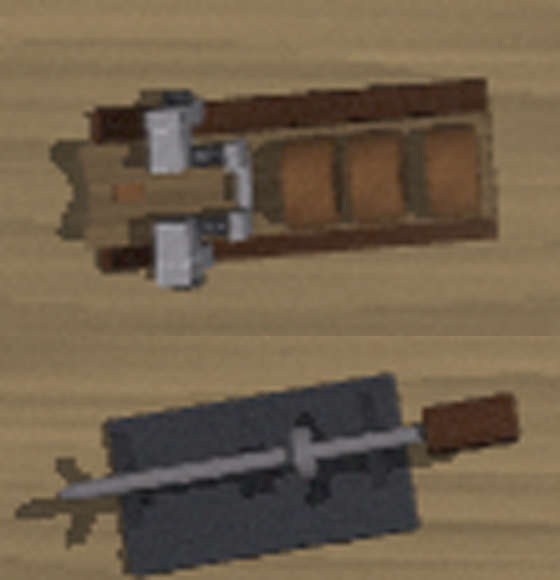

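```bash
cat >> h.py <<'E'
from scipy.optimize import least_squares
def fitcyl(P,r,c0,dz0=0.0):
    # axis: x=a+b*(y-y0), z=c+e*(y-y0) at y0
    y0=P[:,1].mean()
    def f(p):
        ux=np.array([p[1],1,p[3]]);ux/=np.linalg.norm(ux)
        q=P-np.array([p[0],y0,p[2]]);q=q-np.outer(q@ux,ux)
        return np.linalg.norm(q,axis=1)-r
    s=least_squares(f,[c0[0],-0.13,c0[1],0],loss="soft_l1",f_scale=1.5)
    return y0,s.x,np.sqrt(np.mean(s.fun**2))
E
cat > m0.py <<'E'
from h import *
import sys
for cam in("top","scene"):
    im,d,m=pickle.load(open(cam+"0.pkl","rb"));W=cloud(d,m);ok=d>0
    x,y,z=W[...,0],W[...,1],W[...,2]
    u=y-20; xs=656.-0.135*(u)
    k=ok&(abs(x-xs)<10)&(z>66)&(z<80)&(((y>-42)&(y<-33))|((y>-12)&(y<2))|((y>23)&(y<95))|((y>120)&(y<138)))
    y0,p,e=fitcyl(W[k],5,(656,70));print(cam,"rod n",k.sum(),"y0",round(y0,1),np.round(p,4),"rms",e.round(2),"x at y20",p[0]+p[1]*(20-y0),"z at y20",p[2]+p[3]*(20-y0))
    # handle top
    k=ok&(abs(x-674)<25)&(z>79)&(y<-40)&(y>-110);H=W[k];print("handle",H.mean(0).round(1),"yrange",np.percentile(H[:,1],[1,99]).round(1),"ztop",np.median(H[:,2]).round(1))
    k=ok&(x>635)&(x<680)&(z>78)&(y>-3)&(y<24);H=W[k];print("collar",H.mean(0).round(1),np.ptp(H,0).round(1))
    k=ok&(abs(x-432)<22)&(z>60)&(y>-38)&(y<70)
    y0,p,e=fitcyl(W[k],22,(431,55));print("spacers n",k.sum(),"y0",round(y0,1),np.round(p,4),"rms",e.round(2))
    P=W[k];h=np.histogram(P[:,1],np.arange(-40,74,2))[0];print(h)
    # stand base
    k=ok&(z>7)&(z<18)&(x>570)&(x<730)&(y>-70)&(y<150)&(im.max(-1)<90)
    r=cv2.minAreaRect(W[k][:,:2].astype(np.float32));print("stand",k.sum(),np.round(r[0],1),np.round(r[1],1),round(r[2],2), W[k][:,:2].mean(0).round(1))
    k=ok&(z>40)&(z<48)&(x>385)&(x<475)&(y>-60)&(y<170)&(((y>-60)&(y<72))|(y>130))
    r=cv2.minAreaRect(W[k][:,:2].astype(np.float32));print("trough top",k.sum(),np.round(r[0],1),np.round(r[1],1),round(r[2],2),"ymin",np.percentile(W[k][:,1],[0,2]))
E
python3 m0.py
```

```text
top rod n 154 y0 54.1 [ 6.495442e+02 -1.775000e-01  7.128350e+01  5.400000e-03] rms 1.3 x at y20 655.6012563504762 z at y20 71.09869940281457
handle [672.2 -75.2  82.9] yrange [-99.7 -51.2] ztop 82.8
collar [656.8  12.3  82.3] [22.1 18.8  9.3]
spacers n 440 y0 15.9 [ 4.306112e+02 -9.380000e-02  5.580190e+01 -1.900000e-03] rms 2.08
[ 0  0  0  0  5 15 14  9  8 16 15  9  8 16 15  6  7  0  0  0  0  0  8 13
  8 16 15 10  7 16 14 13  5 15  9  1  0  1  9 15  9 12 15 10  6 14 15 11
  8 11  9  2  0  0  0  0]
stand 1413 [651.8  41.3] [ 89.8 164.8] 9.98 [649.3  40.5]
trough top 201 [426.6  64.1] [ 50.3 199.5] 5.06 ymin [-36.37804819 -33.66439738]
scene rod n 83 y0 52.6 [ 6.487169e+02 -1.743000e-01  7.203130e+01  2.960000e-02] rms 1.72 x at y20 654.4024505713586 z at y20 71.06690236174289
handle [670.9 -72.6  82.9] yrange [-98.7 -47. ] ztop 82.6
collar [656.   15.8  82.6] [21.3 11.5  8. ]
spacers n 209 y0 20.2 [ 4.295015e+02 -7.540000e-02  5.413450e+01  9.600000e-03] rms 3.82
[ 0  0  0  0  1  2  4  4  2  9  4  3  6  4  5 10  7  6  3  0  0  0  0  2
  4  3  2  7  5  5  6  7  5  4  6 10  3  3  1  1  3  3  3  5  4  4  7  3
  7  6  4  9  6  1  0  0]
stand 664 [651.9  44.8] [ 91.  166.6] 9.31 [661.3  49.6]
trough top 104 [433.8  68.4] [ 60.7 197.5] 6.0 ymin [-28.88216666 -25.8096231 ]
```

Run:
```python
from h import *
from workcell import telemetry
s=telemetry.read_state();R=Ro.from_quat(s["ee_rot"]).as_matrix();print(R.round(3))
yaw=np.arctan2(R[1,0],R[0,0])
for n,a in(("stand",np.arctan(.1755)),("trough",np.arctan(.0905))):
  for b in (0,np.pi): print(n,np.degrees((a+b-yaw+np.pi)%(2*np.pi)-np.pi), ((a+b-yaw+np.pi)%(2*np.pi)-np.pi)/(np.pi/2))
```

```text
[[ 0.419  0.    -0.908]
 [ 0.908  0.     0.419]
 [ 0.    -1.    -0.   ]]
stand -55.255780763606374 -0.6139531195956264
stand 124.74421923639362 1.3860468804043735
trough -60.038639533243064 -0.6670959948138118
trough 119.96136046675689 1.3329040051861876
```

Call:
send_rows(rows=[{"dx": 0.8,"dy": -0.9,"az": -0.614,"grip": 1},{"dx": 0.8,"dy": -0.9,"az": -0.614,"grip": 1},{"dx": 0.8,"dy": -0.9,"az": -0.614,"grip": 1},{"dx": 0.8,"dy": -0.9,"az": -0.614,"grip": 1},{"dx": 0.8,"dy": -0.9,"az": -0.614,"grip": 1},{"dx": 0.8,"dy": -0.9,"az": -0.614,"grip": 1},{"dx": 0.8,"dy": -0.9,"az": -0.614,"grip": 1},{"dx": 0.8,"dy": -0.9,"az": -0.614,"grip": 1},{"dx": 0.8,"dy": -0.9,"az": -0.614,"grip": 1},{"dx": 0.8,"dy": -0.9,"az": -0.614,"grip": 1}])

```text
validation failed for argument at $.ro...
```

Call:
send_rows(rows=[{"ax": 0,"ay": 0,"az": -0.614,"dx": 0.8,"dy": -0.9,"dz": 0,"grip": 1},{"ax": 0,"ay": 0,"az": -0.614,"dx": 0.8,"dy": -0.9,"dz": 0,"grip": 1},{"ax": 0,"ay": 0,"az": -0.614,"dx": 0.8,"dy": -0.9,"dz": 0,"grip": 1},{"ax": 0,"ay": 0,"az": -0.614,"dx": 0.8,"dy": -0.9,"dz": 0,"grip": 1},{"ax": 0,"ay": 0,"az": -0.614,"dx": 0.8,"dy": -0.9,"dz": 0,"grip": 1},{"ax": 0,"ay": 0,"az": -0.614,"dx": 0.8,"dy": -0.9,"dz": 0,"grip": 1},{"ax": 0,"ay": 0,"az": -0.614,"dx": 0.8,"dy": -0.9,"dz": 0,"grip": 1},{"ax": 0,"ay": 0,"az": -0.614,"dx": 0.8,"dy": -0.9,"dz": 0,"grip": 1},{"ax": 0,"ay": 0,"az": -0.614,"dx": 0.8,"dy": -0.9,"dz": 0,"grip": 1},{"ax": 0,"ay": 0,"az": -0.614,"dx": 0.8,"dy": -0.9,"dz": 0,"grip": 1}])

```text
clock: 1.73
tcp_pos: [472.9, 364.8, 404.8]
ee_rot: [-0.704, -0.061, 0.061, 0.705]
force: [-1.4, 1.1, -0.2]
gripper_width: 85.4
```

Call:
send_rows(rows=[{"ax": 0,"ay": 0,"az": 0,"dx": 0.8,"dy": -0.9,"dz": 0,"grip": 1},{"ax": 0,"ay": 0,"az": 0,"dx": 0.8,"dy": -0.9,"dz": 0,"grip": 1},{"ax": 0,"ay": 0,"az": 0,"dx": 0.8,"dy": -0.9,"dz": 0,"grip": 1},{"ax": 0,"ay": 0,"az": 0,"dx": 0.8,"dy": -0.9,"dz": 0,"grip": 1},{"ax": 0,"ay": 0,"az": 0,"dx": 0.8,"dy": -0.9,"dz": 0,"grip": 1},{"ax": 0,"ay": 0,"az": 0,"dx": 0.8,"dy": -0.9,"dz": 0,"grip": 1},{"ax": 0,"ay": 0,"az": 0,"dx": 0.8,"dy": -0.9,"dz": 0,"grip": 1},{"ax": 0,"ay": 0,"az": 0,"dx": 0.8,"dy": -0.9,"dz": 0,"grip": 1}])

```text
clock: 2.4
tcp_pos: [675.4, 134.7, 404.5]
ee_rot: [0.706, 0.061, -0.059, -0.703]
force: [-0.2, -1.5, -0.5]
gripper_width: 85.5
```

Call:
send_rows(rows=[{"ax": 0,"ay": 0,"az": 0,"dx": 0,"dy": -0.88,"dz": -0.3,"grip": 1},{"ax": 0,"ay": 0,"az": 0,"dx": 0,"dy": -0.88,"dz": -0.3,"grip": 1},{"ax": 0,"ay": 0,"az": 0,"dx": 0,"dy": -0.88,"dz": -0.3,"grip": 1},{"ax": 0,"ay": 0,"az": 0,"dx": 0,"dy": -0.88,"dz": -0.3,"grip": 1},{"ax": 0,"ay": 0,"az": 0,"dx": 0,"dy": -0.88,"dz": -0.3,"grip": 1},{"ax": 0,"ay": 0,"az": 0,"dx": 0,"dy": -0.88,"dz": -0.3,"grip": 1},{"ax": 0,"ay": 0,"az": 0,"dx": 0,"dy": -0.88,"dz": -0.3,"grip": 1},{"ax": 0,"ay": 0,"az": 0,"dx": 0,"dy": -0.88,"dz": -0.3,"grip": 1}])

```text
clock: 3.07
tcp_pos: [672.4, -79.6, 328.9]
ee_rot: [-0.704, -0.061, 0.062, 0.705]
force: [0.2, 0.4, 0.1]
gripper_width: 85.4
```

Run:
```python
from h import *
from workcell import telemetry
s=telemetry.read_state();R=Ro.from_quat(s["ee_rot"]).as_matrix();print(s["clock"],s["tcp_pos"],R.round(3).tolist(),s["force"],s["q"])
```

```text
3.0667 [672.44009928 -79.61512896 328.85848724] [[0.985, -0.001, -0.173], [0.173, 0.001, 0.985], [-0.001, -1.0, 0.001]] [0.15163435 0.44525441 0.1375412 ] [-0.24484839  0.54304615  0.43408255  1.55564694 -0.24746967  1.09914323
  0.42159934]
```

Call:
send_rows(rows=[{"ax": 0,"ay": 0,"az": 0,"dx": 0,"dy": 0,"dz": -0.15,"grip": 1},{"ax": 0,"ay": 0,"az": 0,"dx": 0,"dy": 0,"dz": -0.3,"grip": 1},{"ax": 0,"ay": 0,"az": 0,"dx": 0,"dy": 0,"dz": -0.36,"grip": 1},{"ax": 0,"ay": 0,"az": 0,"dx": 0,"dy": 0,"dz": -0.4,"grip": 1},{"ax": 0,"ay": 0,"az": 0,"dx": 0,"dy": 0,"dz": -0.412,"grip": 1},{"ax": 0,"ay": 0,"az": 0,"dx": 0,"dy": 0,"dz": -0.412,"grip": 1}])

```text
clock: 3.57
tcp_pos: [673.2, -77.8, 226.8]
ee_rot: [-0.704, -0.063, 0.062, 0.705]
force: [-0.6, 0.9, 0.0]
gripper_width: 85.4
```

Run:
```python
from h import *
from workcell import telemetry,eyes
s=telemetry.read_state();print(s["clock"],s["tcp_pos"],s["force"])
o=[]
for c in("top","scene"):
    im,d=eyes.snapshot(c);m=eyes.camera_model(c)
    u,v=proj([672,-60,75],m).astype(int);a=im[v-35:v+35,u-50:u+50];o.append(cv2.resize(a,(600,420),interpolation=cv2.INTER_CUBIC)[:300] if 0 else cv2.resize(a,(428,300),interpolation=cv2.INTER_CUBIC))
cv2.imwrite("pics/g1.png",np.vstack(o))
```

```text
3.5667 [673.24675536 -77.78503138 226.84367251] [-0.63727034  0.87703129  0.02896684]
```

View pics/g1.png

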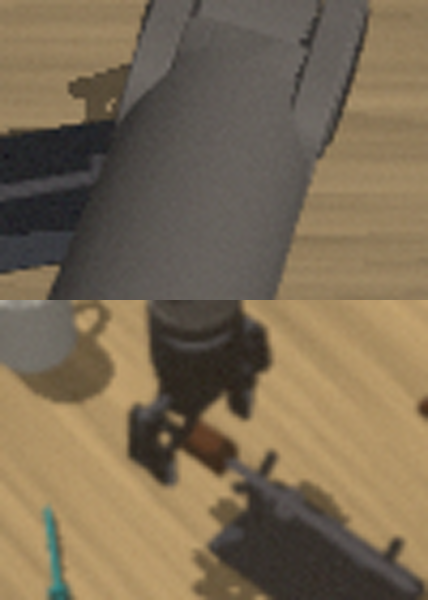

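The fingers straddle the handle, which shows between them in the lower crop at about (210,448). Closing now.

Call:
send_rows(rows=[{"ax": 0,"ay": 0,"az": 0,"dx": 0,"dy": 0,"dz": 0,"grip": -1},{"ax": 0,"ay": 0,"az": 0,"dx": 0,"dy": 0,"dz": 0,"grip": -1},{"ax": 0,"ay": 0,"az": 0,"dx": 0,"dy": 0,"dz": 0,"grip": -1},{"ax": 0,"ay": 0,"az": 0,"dx": 0,"dy": 0,"dz": 0,"grip": -1},{"ax": 0,"ay": 0,"az": 0,"dx": 0,"dy": 0,"dz": 0,"grip": -1},{"ax": 0,"ay": 0,"az": 0,"dx": 0,"dy": 0,"dz": 0,"grip": -1},{"ax": 0,"ay": 0,"az": 0,"dx": 0,"dy": 0,"dz": 0,"grip": -1},{"ax": 0,"ay": 0,"az": 0,"dx": 0,"dy": 0,"dz": 0,"grip": -1},{"ax": 0,"ay": 0,"az": 0,"dx": 0,"dy": 0,"dz": 0,"grip": -1},{"ax": 0,"ay": 0,"az": 0,"dx": 0,"dy": 0,"dz": 0,"grip": -1}])

```text
clock: 4.5
tcp_pos: [672.6, -80.0, 227.0]
ee_rot: [-0.704, -0.061, 0.061, 0.704]
force: [-0.5, -0.3, 3.5]
gripper_width: 23.4
```

Run:
```python
from workcell import telemetry
s=telemetry.read_state();print(s["clock"],s["tcp_pos"],s["force"],s["torque"],s["gripper_width"])
```

```text
4.5 [672.56699736 -80.01272926 226.95273561] [-0.45424722 -0.34632844  3.5435619 ] [0.13950314 0.32243238 0.06916865] 23.396411375732814
```

Call:
send_rows(rows=[{"ax": 0,"ay": 0,"az": 0,"dx": 0,"dy": 0,"dz": 0.04,"grip": -1},{"ax": 0,"ay": 0,"az": 0,"dx": 0,"dy": 0,"dz": 0.12,"grip": -1},{"ax": 0,"ay": 0,"az": 0,"dx": 0,"dy": 0,"dz": 0.22,"grip": -1},{"ax": 0,"ay": 0,"az": 0,"dx": 0,"dy": 0,"dz": 0.32,"grip": -1},{"ax": 0,"ay": 0,"az": 0,"dx": 0,"dy": 0,"dz": 0.32,"grip": -1}])

```text
clock: 4.92
tcp_pos: [674.5, -80.7, 312.8]
ee_rot: [0.705, 0.065, -0.058, -0.704]
force: [0.6, 0.2, -0.4]
gripper_width: 23.0
```

Call:
send_rows(rows=[{"ax": 0,"ay": 0,"az": -0.01,"dx": -0.1,"dy": -0.1,"dz": 0,"grip": -1},{"ax": 0,"ay": 0,"az": -0.02,"dx": -0.2,"dy": -0.2,"dz": 0,"grip": -1},{"ax": 0,"ay": 0,"az": -0.03,"dx": -0.3,"dy": -0.3,"dz": 0,"grip": -1},{"ax": 0,"ay": 0,"az": -0.04,"dx": -0.41,"dy": -0.4,"dz": 0,"grip": -1},{"ax": 0,"ay": 0,"az": -0.053,"dx": -0.52,"dy": -0.5,"dz": 0,"grip": -1},{"ax": 0,"ay": 0,"az": -0.053,"dx": -0.63,"dy": -0.6,"dz": 0,"grip": -1},{"ax": 0,"ay": 0,"az": -0.053,"dx": -0.74,"dy": -0.7,"dz": 0,"grip": -1},{"ax": 0,"ay": 0,"az": -0.053,"dx": -0.82,"dy": -0.77,"dz": -0.1,"grip": -1},{"ax": 0,"ay": 0,"az": -0.053,"dx": -0.86,"dy": -0.804,"dz": -0.2,"grip": -1},{"ax": 0,"ay": 0,"az": -0.053,"dx": -0.86,"dy": -0.804,"dz": -0.32,"grip": -1},{"ax": 0,"ay": 0,"az": -0.053,"dx": -0.86,"dy": -0.804,"dz": -0.38,"grip": -1},{"ax": 0,"ay": 0,"az": -0.053,"dx": -0.86,"dy": -0.804,"dz": -0.38,"grip": -1}])

```text
clock: 5.92
tcp_pos: [455.7, -280.0, 208.5]
ee_rot: [-0.705, -0.029, 0.034, 0.708]
force: [0.0, 0.5, -1.2]
gripper_width: 23.1
```

```bash
cat > m1.py <<'E'
from h import *
from workcell import telemetry,eyes
import sys
tag=sys.argv[1];N=6
s=telemetry.read_state();R=Ro.from_quat(s["ee_rot"]).as_matrix();print(s["clock"],s["tcp_pos"].round(1) if hasattr(s["tcp_pos"],"round") else s["tcp_pos"],R.round(4).tolist(),np.round(s["force"],2),np.round(s["torque"],2),s["gripper_width"])
for c in("top","scene"):
    m=eyes.camera_model(c);Ws=[];S=[eyes.snapshot(c) for _ in range(N if c=="top" else 3)]
    im=S[0][0];cv2.imwrite(f"pics/{c}_{tag}.png",im);pickle.dump((S,m),open(f"{c}_{tag}.pkl","wb"))
E
cat > a1.py <<'E'
from h import *
import sys
tag=sys.argv[1]
for c in("top","scene"):
    S,m=pickle.load(open(f"{c}_{tag}.pkl","rb"));W=np.concatenate([cloud(d,m)[d>0] for _,d in S])
    n=len(S)
    x,y,z=W.T
    tip=float(sys.argv[2]);
    # rod between collar and tip
    k=(abs(x-(438-.09*(y+50)))<14)&(z>47)&(z<66)&(y<tip-14)&(y>tip-115)
    y0,p,e=fitcyl(W[k],5,(441,55));print(c,"rod",k.sum()//n,"y0",y0.round(1),p.round(4),e.round(2))
    q=W[(abs(x-440)<14)&(z>48)&(z<66)&(y>tip-60)&(y<-37)];print("  tip y",np.percentile(q[:,1],[99,100]).round(1))
    k=(abs(x-432)<22)&(z>62)&(z<83)&(y>-38)&(y<70)
    y1,s,e=fitcyl(W[k],22,(431,55));print("  spacers",k.sum()//n,"y0",y1.round(1),s.round(4),e.round(2))
    for yy in(-30,20,60):print("   at",yy,"skewer-spacer dx %.2f dz %.2f"%(p[0]+p[1]*(yy-y0)-s[0]-s[1]*(yy-y1),p[2]+p[3]*(yy-y0)-s[2]-s[3]*(yy-y1)))
    P=W[k];print("  ",np.histogram(P[:,1],np.arange(-40,74,3))[0]//n)
E
python3 m1.py b; python3 a1.py b -55
```

```text
5.9167 [ 455.7 -280.   208.5] [[0.996, -0.0064, -0.0894], [0.0894, 0.0029, 0.996], [-0.0061, -1.0, 0.0035]] [ 0.04  0.53 -1.21] [-0.04 -0.    0.04] 23.122390471248075
top rod 141 y0 -119.1 [ 4.443418e+02 -9.640000e-02  5.631390e+01  0.000000e+00] 1.7
  tip y [-58.2 -55.6]
  spacers 430 y0 15.7 [ 4.305859e+02 -9.050000e-02  5.581950e+01 -2.500000e-03] 2.03
   at -30 skewer-spacer dx 1.04 dz 0.38
   at 20 skewer-spacer dx 0.74 dz 0.51
   at 60 skewer-spacer dx 0.50 dz 0.61
   [ 0  0  5 14 15 15 16 24 19 18 13  0  0  0  0 18 19 17 16 16 15 16 17  7
  0  9 18 15 14 16 19 18 16 11  1  0  0]
scene rod 60 y0 -120.2 [ 4.431589e+02 -1.015000e-01  5.725230e+01  1.600000e-02] 2.07
  tip y [-55.4 -55.3]
  spacers 195 y0 20.5 [ 4.287537e+02 -9.310000e-02  5.447150e+01 -5.000000e-03] 3.65
   at -30 skewer-spacer dx 0.54 dz 3.97
   at 20 skewer-spacer dx 0.13 dz 5.02
   at 60 skewer-spacer dx -0.21 dz 5.87
   [ 0  0  0  1  5  9  4  7  8  5  9  9  2  0  0  1  5  6  7  6  8  8  5 11
  5  0  2  5  7  6  9  5  9  8  9  3  0]
```

```bash
python3 m1.py c; python3 a1.py c -55 | grep -v '\['; python3 a1.py c -55 | grep rod
```

```text
6.3667 [ 458.  -280.9  212.6] [[0.9959, 0.0018, -0.0906], [0.0906, -0.0006, 0.9959], [0.0017, -1.0, -0.0007]] [-0.22 -0.52 -0.99] [-0.07 -0.02  0.04] 22.916132010459815
   at -30 skewer-spacer dx 0.99 dz 0.44
   at 20 skewer-spacer dx 0.73 dz 0.48
   at 60 skewer-spacer dx 0.52 dz 0.51
  0  9 17 15 15 17 19 17 16 11  1  0  0]
   at -30 skewer-spacer dx 5.13 dz 4.99
   at 20 skewer-spacer dx 6.64 dz 6.14
   at 60 skewer-spacer dx 7.85 dz 7.06
  5  0  2  5  7  7  6  7  7  9  9  2  0]
top rod 140 y0 -119.3 [ 4.442126e+02 -9.410000e-02  5.596290e+01  2.300000e-03] 1.45
scene rod 61 y0 -118.2 [ 4.427866e+02 -5.020000e-02  5.724460e+01  2.470000e-02] 2.22
```

Call:
send_rows(rows=[{"ax": 0,"ay": 0,"az": 0,"dx": -0.003,"dy": 0,"dz": 0,"grip": -1},{"ax": 0,"ay": 0,"az": 0,"dx": -0.0066,"dy": 0.04,"dz": 0,"grip": -1},{"ax": 0,"ay": 0,"az": 0,"dx": -0.0103,"dy": 0.08,"dz": 0,"grip": -1},{"ax": 0,"ay": 0,"az": 0,"dx": -0.0139,"dy": 0.12,"dz": 0,"grip": -1},{"ax": 0,"ay": 0,"az": 0,"dx": -0.0175,"dy": 0.16,"dz": 0,"grip": -1},{"ax": 0,"ay": 0,"az": 0,"dx": -0.0212,"dy": 0.2,"dz": 0,"grip": -1},{"ax": 0,"ay": 0,"az": 0,"dx": -0.0248,"dy": 0.24,"dz": 0,"grip": -1},{"ax": 0,"ay": 0,"az": 0,"dx": -0.0248,"dy": 0.24,"dz": 0,"grip": -1},{"ax": 0,"ay": 0,"az": 0,"dx": -0.0248,"dy": 0.24,"dz": 0,"grip": -1}])

```text
clock: 7.57
tcp_pos: [451.5, -220.0, 211.8]
ee_rot: [-0.706, -0.033, 0.032, 0.706]
force: [-0.2, -0.5, 0.2]
gripper_width: 23.0
```

```bash
python3 m1.py d; python3 a1.py d -38
python3 - <<'E'
import cv2,numpy as np
a=cv2.imread("pics/top_d.png")[245:305,235:365];b=cv2.imread("pics/scene_d.png")[165:245,330:450]
cv2.imwrite("pics/d.png",np.vstack([cv2.resize(a,(650,300),interpolation=cv2.INTER_CUBIC),cv2.resize(b,(450,300),interpolation=cv2.INTER_CUBIC).copy() if 0 else np.pad(cv2.resize(b,(450,300),interpolation=cv2.INTER_CUBIC),((0,0),(0,200),(0,0)))]))
E
```

```text
7.5667 [ 451.5 -220.   211.8] [[0.9958, 0.0003, -0.092], [0.092, 0.0001, 0.9958], [0.0003, -1.0, 0.0]] [-0.22 -0.47  0.21] [-0.13 -0.02  0.02] 22.953675082724423
top rod 140 y0 -102.2 [ 4.418409e+02 -9.790000e-02  5.611930e+01 -1.530000e-02] 2.83
  tip y [-39.4 -39.3]
  spacers 431 y0 15.7 [ 4.306483e+02 -9.180000e-02  5.583050e+01  1.700000e-03] 2.2
   at -30 skewer-spacer dx -0.07 dz -0.74
   at 20 skewer-spacer dx -0.38 dz -1.58
   at 60 skewer-spacer dx -0.62 dz -2.26
   [ 0  0  5 14 15 15 16 23 20 17 12  0  0  0  0 18 20 17 16 16 16 16 18  6
  0  9 18 15 15 17 19 18 16 11  1  0  0]
scene rod 70 y0 -103.6 [ 4.412107e+02 -1.266000e-01  5.720710e+01 -2.950000e-02] 3.08
  tip y [-39.8 -38.1]
  spacers 198 y0 20.7 [ 4.289604e+02 -7.770000e-02  5.402240e+01 -1.900000e-03] 3.79
   at -30 skewer-spacer dx -1.00 dz 0.91
   at 20 skewer-spacer dx -3.44 dz -0.46
   at 60 skewer-spacer dx -5.40 dz -1.57
   [ 0  0  1  2  6  5  6  7  6  8  8 11  2  0  0  4  3  5  6  6  8  6 10  8
  5  0  2  7  6  8  8  5  9  8 10  3  0]
```

View pics/d.png

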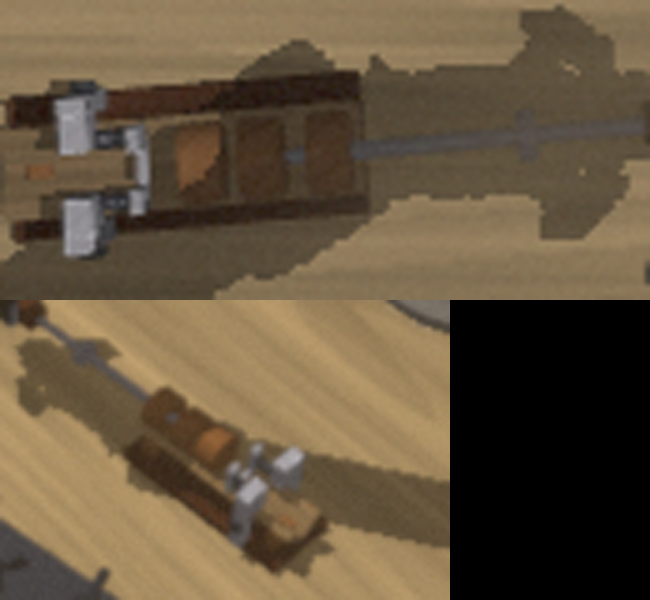

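The top crop shows the tip at (292,157), in the middle of the gap between spacers 1 and 2, and the spacers have not moved. I'll advance to just short of collar contact.

Call:
send_rows(rows=[{"ax": 0,"ay": 0,"az": 0,"dx": -0.0036,"dy": 0.04,"dz": 0,"grip": -1},{"ax": 0,"ay": 0,"az": 0,"dx": -0.0073,"dy": 0.08,"dz": 0,"grip": -1},{"ax": 0,"ay": 0,"az": 0,"dx": -0.0109,"dy": 0.12,"dz": 0,"grip": -1},{"ax": 0,"ay": 0,"az": 0,"dx": -0.0145,"dy": 0.16,"dz": 0,"grip": -1},{"ax": 0,"ay": 0,"az": 0,"dx": -0.0182,"dy": 0.2,"dz": 0,"grip": -1},{"ax": 0,"ay": 0,"az": 0,"dx": -0.0218,"dy": 0.24,"dz": 0,"grip": -1},{"ax": 0,"ay": 0,"az": 0,"dx": -0.0254,"dy": 0.28,"dz": 0,"grip": -1},{"ax": 0,"ay": 0,"az": 0,"dx": -0.0291,"dy": 0.32,"dz": 0,"grip": -1},{"ax": 0,"ay": 0,"az": 0,"dx": -0.0291,"dy": 0.32,"dz": 0,"grip": -1},{"ax": 0,"ay": 0,"az": 0,"dx": -0.0291,"dy": 0.32,"dz": 0,"grip": -1}])

```text
clock: 8.85
tcp_pos: [444.2, -140.2, 211.8]
ee_rot: [0.706, 0.033, -0.032, -0.706]
force: [0.1, -1.6, -1.1]
gripper_width: 23.1
```

```bash
python3 m1.py e; python3 a1.py e -50
python3 - <<'E'
import cv2,numpy as np
a=cv2.imread("pics/top_e.png")[245:305,225:355];b=cv2.imread("pics/scene_e.png")[165:245,330:450]
cv2.imwrite("pics/e.png",np.vstack([cv2.resize(a,(650,300),interpolation=cv2.INTER_CUBIC),np.pad(cv2.resize(b,(450,300),interpolation=cv2.INTER_CUBIC),((0,0),(0,200),(0,0)))]))
E
```

```text
8.85 [ 444.2 -140.2  211.8] [[0.9958, 0.0003, -0.0918], [0.0918, -0.0, 0.9958], [0.0003, -1.0, -0.0]] [ 0.14 -1.56 -1.09] [-0.1  0.  -0. ] 23.067337523266858
top rod 62 y0 -87.5 [ 4.403703e+02 -1.068000e-01  5.577540e+01 -1.130000e-02] 1.65
  tip y [-39.4 -39.3]
  spacers 432 y0 15.7 [ 4.307507e+02 -9.090000e-02  5.572430e+01 -1.000000e-04] 2.36
   at -30 skewer-spacer dx -0.69 dz -0.60
   at 20 skewer-spacer dx -1.48 dz -1.17
   at 60 skewer-spacer dx -2.12 dz -1.62
   [ 0  0  5 15 15 15 16 23 20 18 12  0  0  0  0 19 19 17 16 16 15 15 18  7
  0  9 18 15 14 16 18 20 15 11  1  0  0]
scene rod 69 y0 -106.9 [ 4.433678e+02 -1.305000e-01  5.890000e+01 -4.710000e-02] 4.22
  tip y [-37.7 -37. ]
  spacers 198 y0 20.0 [ 4.28970e+02 -7.55000e-02  5.41608e+01 -8.40000e-03] 3.96
   at -30 skewer-spacer dx 0.58 dz 0.69
   at 20 skewer-spacer dx -2.17 dz -1.24
   at 60 skewer-spacer dx -4.37 dz -2.79
   [ 0  0  1  1  4  7  7  7  8  7  8 11  3  0  0  2  6  6  6  5  8  6  8 11
  5  1  1  7  5  7  7  5  9  9 10  1  0]
```

View pics/e.png

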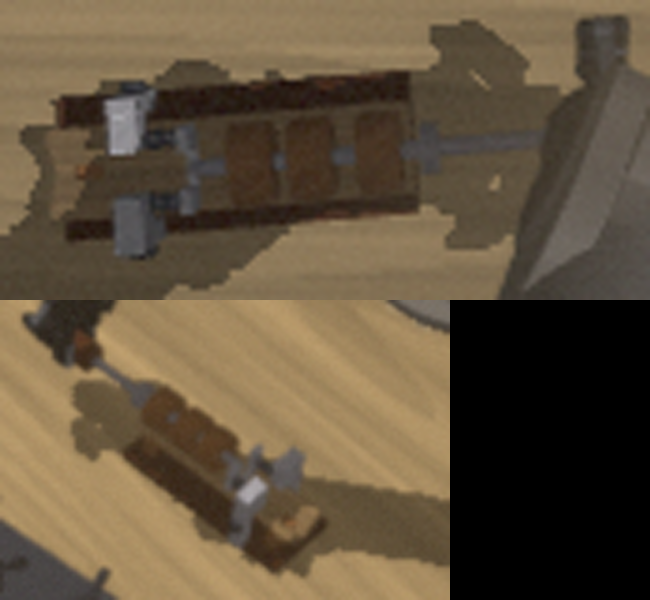

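All three are threaded: the rod shows in both gaps and the tip is in the pad's slot at (205,165). Next I close the gaps slowly.

Call:
send_rows(rows=[{"ax": 0,"ay": 0,"az": 0,"dx": -0.0015,"dy": 0.016,"dz": 0,"grip": -1},{"ax": 0,"ay": 0,"az": 0,"dx": -0.0029,"dy": 0.032,"dz": 0,"grip": -1},{"ax": 0,"ay": 0,"az": 0,"dx": -0.0044,"dy": 0.048,"dz": 0,"grip": -1},{"ax": 0,"ay": 0,"az": 0,"dx": -0.0058,"dy": 0.064,"dz": 0,"grip": -1},{"ax": 0,"ay": 0,"az": 0,"dx": -0.0073,"dy": 0.08,"dz": 0,"grip": -1},{"ax": 0,"ay": 0,"az": 0,"dx": -0.0087,"dy": 0.096,"dz": 0,"grip": -1},{"ax": 0,"ay": 0,"az": 0,"dx": -0.0102,"dy": 0.112,"dz": 0,"grip": -1},{"ax": 0,"ay": 0,"az": 0,"dx": -0.0116,"dy": 0.128,"dz": 0,"grip": -1},{"ax": 0,"ay": 0,"az": 0,"dx": -0.0131,"dy": 0.144,"dz": 0,"grip": -1},{"ax": 0,"ay": 0,"az": 0,"dx": -0.0131,"dy": 0.144,"dz": 0,"grip": -1},{"ax": 0,"ay": 0,"az": 0,"dx": -0.0131,"dy": 0.144,"dz": 0,"grip": -1}])

```text
clock: 10.22
tcp_pos: [440.8, -104.6, 211.7]
ee_rot: [-0.706, -0.032, 0.032, 0.706]
force: [0.3, 0.3, -0.7]
gripper_width: 23.1
```

```bash
cat > f.py <<'E'
from workcell import telemetry,eyes
import numpy as np
F=[];T=[]
for i in range(5):
    eyes.snapshot("top");s=telemetry.read_state();F.append(s["force"]);T.append(s["tcp_pos"])
F=np.array(F);print(s["clock"],np.mean(T,0).round(2),"F",F.mean(0).round(2),"std",F.std(0).round(2),"along",(F.mean(0)@[-.0905,.9959,0]).round(2),np.round(s["torque"],2))
E
python3 f.py
```

```text
10.4667 [ 440.82 -104.99  211.74] F [-0.01 -0.19 -0.87] std [0.58 0.37 0.49] along -0.19 [-0.11 -0.02 -0.03]
```

Call:
send_rows(rows=[{"ax": 0,"ay": 0,"az": 0,"dx": -0.0007,"dy": 0.008,"dz": 0,"grip": -1},{"ax": 0,"ay": 0,"az": 0,"dx": -0.0015,"dy": 0.016,"dz": 0,"grip": -1},{"ax": 0,"ay": 0,"az": 0,"dx": -0.0022,"dy": 0.024,"dz": 0,"grip": -1},{"ax": 0,"ay": 0,"az": 0,"dx": -0.0022,"dy": 0.024,"dz": 0,"grip": -1},{"ax": 0,"ay": 0,"az": 0,"dx": -0.0022,"dy": 0.024,"dz": 0,"grip": -1}])

```text
clock: 10.88
tcp_pos: [440.3, -98.6, 211.7]
ee_rot: [-0.706, -0.032, 0.032, 0.706]
force: [0.4, 0.2, -0.4]
gripper_width: 22.8
```

```bash
python3 f.py; python3 m1.py g; python3 a1.py g -50|grep -A2 spacers
python3 - <<'E'
import cv2,numpy as np
a=cv2.imread("pics/top_g.png")[245:305,225:355]
cv2.imwrite("pics/g.png",cv2.resize(a,(780,360),interpolation=cv2.INTER_CUBIC))
E
```

```text
11.1333 [440.25 -98.81 211.71] F [ 0.26  0.03 -0.91] std [0.41 0.35 0.39] along 0.0 [-0.1   0.01  0.  ]
11.1333 [440.3 -98.9 211.7] [[0.9959, 0.0, -0.0902], [0.0902, 0.0, 0.9959], [0.0, -1.0, 0.0]] [-0.19  0.4  -1.13] [-0.1   0.01  0.  ] 23.101666346995195
  spacers 436 y0 31.0 [ 4.29475e+02 -9.81000e-02  5.54937e+01  3.91000e-02] 2.88
   at -30 skewer-spacer dx nan dz nan
   at 20 skewer-spacer dx nan dz nan
--
  spacers 171 y0 34.4 [ 4.273315e+02 -4.470000e-02  5.478040e+01  2.130000e-02] 3.58
   at -30 skewer-spacer dx -7.55 dz 7.27
   at 20 skewer-spacer dx -27.54 dz 8.11h.py:14: RuntimeWarning: Mean of empty slice.
  y0=P[:,1].mean()
  ret = ret.dtype.type(ret / rcount)
  return _methods._mean(a, axis=axis, dtype=dtype,
```

View pics/g.png

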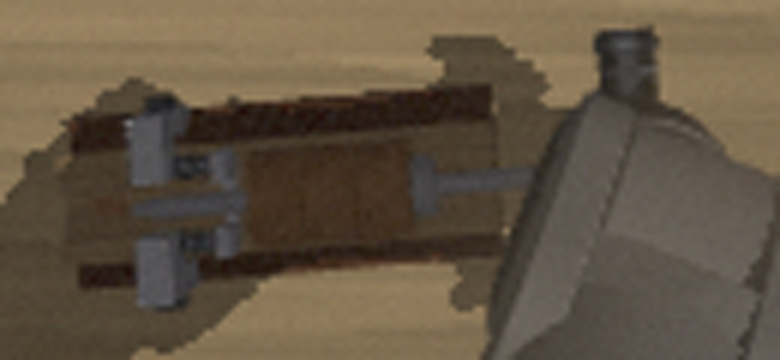

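The spacers are snug against the collar at (425,185), with roughly one original pixel (about 3 mm) left before the pad. From here I go in small steps and read the force.

Call:
send_rows(rows=[{"ax": 0,"ay": 0,"az": 0,"dx": -0.0004,"dy": 0.004,"dz": 0,"grip": -1},{"ax": 0,"ay": 0,"az": 0,"dx": -0.0007,"dy": 0.008,"dz": 0,"grip": -1},{"ax": 0,"ay": 0,"az": 0,"dx": -0.0007,"dy": 0.008,"dz": 0,"grip": -1},{"ax": 0,"ay": 0,"az": 0,"dx": -0.0007,"dy": 0.008,"dz": 0,"grip": -1}])

```text
clock: 11.92
tcp_pos: [440.1, -96.9, 211.8]
ee_rot: [0.706, 0.032, -0.032, -0.706]
force: [0.5, -1.2, -1.6]
gripper_width: 23.2
```

```bash
python3 f.py
```

```text
12.1667 [440.14 -96.85 211.75] F [-0.25 -0.29 -0.65] std [0.42 0.35 0.33] along -0.26 [-0.1  -0.06 -0.06]
```

Call:
send_rows(rows=[{"ax": 0,"ay": 0,"az": 0,"dx": -0.0002,"dy": 0.002,"dz": 0,"grip": -1},{"ax": 0,"ay": 0,"az": 0,"dx": -0.0004,"dy": 0.004,"dz": 0,"grip": -1},{"ax": 0,"ay": 0,"az": 0,"dx": -0.0005,"dy": 0.006,"dz": 0,"grip": -1},{"ax": 0,"ay": 0,"az": 0,"dx": -0.0005,"dy": 0.006,"dz": 0,"grip": -1},{"ax": 0,"ay": 0,"az": 0,"dx": -0.0005,"dy": 0.006,"dz": 0,"grip": -1}])

```text
clock: 12.58
tcp_pos: [440.0, -95.4, 211.8]
ee_rot: [-0.706, -0.032, 0.032, 0.706]
force: [-0.0, -0.9, -1.0]
gripper_width: 22.7
```

```bash
python3 f.py
```

```text
12.8333 [439.99 -95.38 211.74] F [ 0.32 -0.37 -0.45] std [0.12 0.32 0.55] along -0.4 [-0.2  -0.02 -0.02]
```

Call:
send_rows(rows=[{"ax": 0,"ay": 0,"az": 0,"dx": -0.0002,"dy": 0.002,"dz": 0,"grip": -1},{"ax": 0,"ay": 0,"az": 0,"dx": -0.0004,"dy": 0.004,"dz": 0,"grip": -1},{"ax": 0,"ay": 0,"az": 0,"dx": -0.0005,"dy": 0.006,"dz": 0,"grip": -1},{"ax": 0,"ay": 0,"az": 0,"dx": -0.0005,"dy": 0.006,"dz": 0,"grip": -1},{"ax": 0,"ay": 0,"az": 0,"dx": -0.0005,"dy": 0.006,"dz": 0,"grip": -1}])

```text
clock: 13.25
tcp_pos: [439.9, -93.8, 211.7]
ee_rot: [-0.706, -0.032, 0.032, 0.706]
force: [0.2, -0.2, -0.5]
gripper_width: 23.0
```

```bash
python3 f.py
```

```text
13.5 [439.87 -93.83 211.74] F [ 0.22 -0.09 -1.06] std [0.63 0.43 0.32] along -0.11 [-0.09 -0.1  -0.05]
```

Call:
send_rows(rows=[{"ax": 0,"ay": 0,"az": 0,"dx": -0.0002,"dy": 0.002,"dz": 0,"grip": -1},{"ax": 0,"ay": 0,"az": 0,"dx": -0.0004,"dy": 0.004,"dz": 0,"grip": -1},{"ax": 0,"ay": 0,"az": 0,"dx": -0.0005,"dy": 0.006,"dz": 0,"grip": -1},{"ax": 0,"ay": 0,"az": 0,"dx": -0.0005,"dy": 0.006,"dz": 0,"grip": -1},{"ax": 0,"ay": 0,"az": 0,"dx": -0.0005,"dy": 0.006,"dz": 0,"grip": -1}])

```text
clock: 13.92
tcp_pos: [439.7, -92.4, 211.7]
ee_rot: [-0.706, -0.032, 0.032, 0.706]
force: [-0.2, -0.2, -1.5]
gripper_width: 22.8
```

```bash
python3 f.py
```

```text
14.1667 [439.74 -92.35 211.74] F [ 0.09 -0.17 -0.55] std [0.21 0.56 0.51] along -0.18 [-0.13 -0.03 -0.  ]
```

Call:
send_rows(rows=[{"ax": 0,"ay": 0,"az": 0,"dx": -0.0002,"dy": 0.002,"dz": 0,"grip": -1},{"ax": 0,"ay": 0,"az": 0,"dx": -0.0004,"dy": 0.004,"dz": 0,"grip": -1},{"ax": 0,"ay": 0,"az": 0,"dx": -0.0005,"dy": 0.006,"dz": 0,"grip": -1},{"ax": 0,"ay": 0,"az": 0,"dx": -0.0005,"dy": 0.006,"dz": 0,"grip": -1},{"ax": 0,"ay": 0,"az": 0,"dx": -0.0005,"dy": 0.006,"dz": 0,"grip": -1}])

```text
clock: 14.58
tcp_pos: [439.6, -90.8, 211.7]
ee_rot: [-0.706, -0.032, 0.032, 0.706]
force: [0.5, -0.3, -1.3]
gripper_width: 23.0
```

```bash
python3 f.py
```

```text
14.8333 [439.62 -90.84 211.74] F [ 0.58 -0.16 -0.79] std [0.29 0.48 0.3 ] along -0.21 [-0.13 -0.03  0.01]
```

Run:
```python
import cv2,numpy as np
from workcell import eyes
im,d=eyes.snapshot("top");cv2.imwrite("pics/top_h.png",im)
b,_=eyes.snapshot("scene");cv2.imwrite("pics/scene_h.png",b)
g=cv2.imread("pics/top_g.png")
f=lambda a:cv2.resize(a[258:300,240:320],(560,294),interpolation=cv2.INTER_CUBIC)
cv2.imwrite("pics/h.png",np.vstack([f(g),f(im)]))
```

```text
(no output)
```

View pics/h.png

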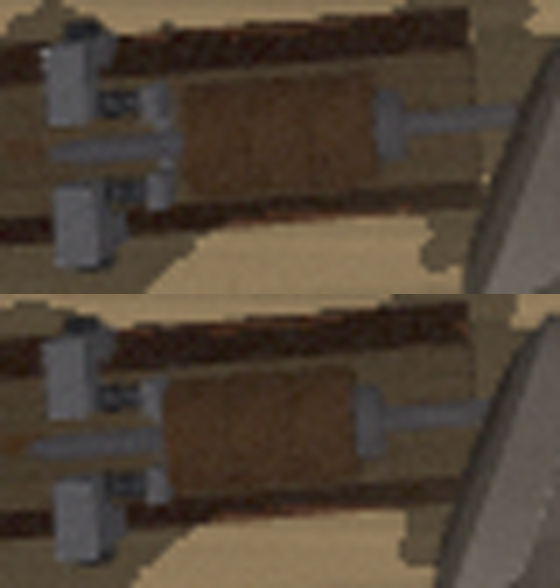

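The spacers have moved with the rod by about 3 px (8 mm), and their far edge is now at the pad face. I'll continue in small steps.

Call:
send_rows(rows=[{"ax": 0,"ay": 0,"az": 0,"dx": -0.0002,"dy": 0.002,"dz": 0,"grip": -1},{"ax": 0,"ay": 0,"az": 0,"dx": -0.0004,"dy": 0.004,"dz": 0,"grip": -1},{"ax": 0,"ay": 0,"az": 0,"dx": -0.0004,"dy": 0.004,"dz": 0,"grip": -1},{"ax": 0,"ay": 0,"az": 0,"dx": -0.0004,"dy": 0.004,"dz": 0,"grip": -1}])

```text
clock: 15.27
tcp_pos: [439.5, -89.9, 211.8]
ee_rot: [0.706, 0.032, -0.032, -0.706]
force: [-0.4, -0.8, -0.8]
gripper_width: 22.8
```

```bash
python3 f.py
```

```text
15.5167 [439.53 -89.9  211.75] F [-0.04 -0.9  -0.95] std [0.52 0.32 0.51] along -0.89 [-0.15 -0.02 -0.04]
```

Call:
send_rows(rows=[{"ax": 0,"ay": 0,"az": 0,"dx": -0.0002,"dy": 0.002,"dz": 0,"grip": -1},{"ax": 0,"ay": 0,"az": 0,"dx": -0.0004,"dy": 0.004,"dz": 0,"grip": -1},{"ax": 0,"ay": 0,"az": 0,"dx": -0.0004,"dy": 0.004,"dz": 0,"grip": -1},{"ax": 0,"ay": 0,"az": 0,"dx": -0.0004,"dy": 0.004,"dz": 0,"grip": -1}])

```text
clock: 15.85
tcp_pos: [439.4, -89.2, 211.8]
ee_rot: [0.707, 0.032, -0.032, -0.706]
force: [0.3, -1.9, -1.2]
gripper_width: 23.0
```

```bash
python3 f.py
```

```text
16.1 [439.42 -89.22 211.78] F [-0.01 -2.73 -0.81] std [0.49 0.31 0.41] along -2.72 [-0.66 -0.   -0.02]
```

Call:
send_rows(rows=[{"ax": 0,"ay": 0,"az": 0,"dx": -0.0002,"dy": 0.002,"dz": 0,"grip": -1},{"ax": 0,"ay": 0,"az": 0,"dx": -0.0004,"dy": 0.004,"dz": 0,"grip": -1},{"ax": 0,"ay": 0,"az": 0,"dx": -0.0005,"dy": 0.005,"dz": 0,"grip": -1},{"ax": 0,"ay": 0,"az": 0,"dx": -0.0005,"dy": 0.005,"dz": 0,"grip": -1},{"ax": 0,"ay": 0,"az": 0,"dx": -0.0005,"dy": 0.005,"dz": 0,"grip": -1}])

```text
clock: 16.52
tcp_pos: [439.3, -88.2, 211.8]
ee_rot: [0.707, 0.032, -0.032, -0.706]
force: [-0.7, -4.7, -0.0]
gripper_width: 23.1
```

```bash
python3 f.py
```

```text
16.7667 [439.31 -88.15 211.81] F [ 0.34 -5.05 -0.54] std [0.66 0.36 0.48] along -5.06 [-1.12  0.03  0.01]
```

About 5 N has been held for more than 0.25 s and the spring is giving. I back off 2.5 mm and lift gently.

Call:
send_rows(rows=[{"ax": 0,"ay": 0,"az": 0,"dx": 0.0004,"dy": -0.005,"dz": 0,"grip": -1},{"ax": 0,"ay": 0,"az": 0,"dx": 0.0008,"dy": -0.009,"dz": 0,"grip": -1},{"ax": 0,"ay": 0,"az": 0,"dx": 0.0008,"dy": -0.009,"dz": 0.005,"grip": -1},{"ax": 0,"ay": 0,"az": 0,"dx": 0.0008,"dy": -0.009,"dz": 0.015,"grip": -1},{"ax": 0,"ay": 0,"az": 0,"dx": 0.0008,"dy": -0.009,"dz": 0.03,"grip": -1},{"ax": 0,"ay": 0,"az": 0,"dx": 0.0008,"dy": -0.009,"dz": 0.05,"grip": -1},{"ax": 0,"ay": 0,"az": 0,"dx": 0.0008,"dy": -0.009,"dz": 0.07,"grip": -1},{"ax": 0,"ay": 0,"az": 0,"dx": 0.0008,"dy": -0.009,"dz": 0.09,"grip": -1},{"ax": 0,"ay": 0,"az": 0,"dx": 0.0008,"dy": -0.009,"dz": 0.105,"grip": -1},{"ax": 0,"ay": 0,"az": 0,"dx": 0.0008,"dy": -0.009,"dz": 0.115,"grip": -1},{"ax": 0,"ay": 0,"az": 0,"dx": 0.0008,"dy": -0.009,"dz": 0.12,"grip": -1},{"ax": 0,"ay": 0,"az": 0,"dx": 0.0008,"dy": -0.009,"dz": 0.12,"grip": -1}])

```text
clock: 17.77
tcp_pos: [439.6, -89.5, 242.1]
ee_rot: [-0.706, -0.032, 0.032, 0.707]
force: [0.0, 0.1, -2.3]
gripper_width: 22.9
```

```bash
python3 f.py
cat > m2.py <<'E'
from h import *
from workcell import eyes,telemetry
import sys
xc,yc,zc,sl,tag=[float(v) for v in sys.argv[1:5]]+[sys.argv[5]]
# expected collar face position & slope dx/dy: cut along skewer
S=[eyes.snapshot("top") for _ in range(4)];m=eyes.camera_model("top")
W=np.concatenate([cloud(d,m)[d>0] for _,d in S])
a=np.array([sl,1,0])/np.hypot(sl,1);n=np.array([a[1],-a[0],0]);q=W-[xc,yc,zc]
s=q@a;l=q@n;h=q[:,2]
for s0 in range(-100,140,6):
    k=(s>=s0)&(s<s0+6)&(abs(l)<30)&(h>-12)&(h<40)
    if k.any():print(s0,k.sum()//4,"lat %.1f..%.1f mean %.1f top %.1f med %.1f"%(*np.percentile(l[k],[3,97]),l[k].mean(),np.percentile(h[k],90),np.median(h[k])))
u,v=proj([xc,yc,zc],m).astype(int);A=cv2.resize(S[0][0][v-30:v+30,u-70:u+50],(600,300),interpolation=cv2.INTER_CUBIC)
b,_=eyes.snapshot("scene");ms=eyes.camera_model("scene");u,v=proj([xc,yc,zc],ms).astype(int)
B=cv2.resize(b[v-40:v+40,u-80:u+80],(600,300),interpolation=cv2.INTER_CUBIC);cv2.imwrite(f"pics/{tag}.png",np.vstack([A,B]))
E
python3 m2.py 430 10 85 -0.0905 lift
```

```text
18.0167 [439.47 -89.57 241.7 ] F [-0.23 -0.24 -1.63] std [0.4  0.64 0.47] along -0.21 [-0.16  0.01  0.02]
-52 6 lat -2.2..5.6 mean 2.6 top 6.1 med 3.9
-46 11 lat -1.9..6.2 mean 2.6 top 6.4 med 4.2
-40 7 lat -1.5..4.1 mean 1.1 top 6.2 med 4.1
-34 8 lat -3.7..4.8 mean 0.6 top 6.6 med 3.9
-28 9 lat -3.1..5.2 mean 1.5 top 6.9 med 4.4
-22 11 lat -2.6..5.6 mean 1.3 top 6.2 med 3.6
-16 13 lat -11.7..8.0 mean 0.0 top 9.8 med 4.7
-10 28 lat -11.5..14.4 mean 3.2 top 14.0 med 11.1
-4 36 lat -18.1..20.5 mean 1.6 top 17.4 med 12.2
2 39 lat -18.0..22.5 mean 3.1 top 19.0 med 15.2
8 40 lat -17.6..21.1 mean 3.3 top 19.2 med 14.9
14 37 lat -20.6..21.5 mean 0.7 top 18.9 med 14.9
20 37 lat -19.6..21.8 mean 1.6 top 18.6 med 14.5
26 42 lat -18.6..21.9 mean 2.9 top 19.2 med 15.0
32 37 lat -18.0..22.2 mean 2.7 top 18.6 med 15.2
38 36 lat -17.8..21.1 mean 1.4 top 18.7 med 15.3
44 42 lat -17.4..21.2 mean 2.8 top 18.3 med 14.1
50 38 lat -19.5..21.5 mean 1.8 top 18.5 med 15.0
56 37 lat -18.7..21.9 mean 2.0 top 18.3 med 14.5
62 39 lat -18.2..22.2 mean 2.8 top 19.3 med 15.4
68 20 lat -16.7..22.1 mean 4.5 top 17.7 med 14.8
74 16 lat -19.8..22.5 mean 1.1 top 5.5 med -4.4
80 10 lat -1.8..6.0 mean 2.2 top 6.3 med 4.7
86 8 lat -4.1..4.3 mean 0.3 top 6.2 med 3.6
92 18 lat -22.7..27.0 mean 2.2 top 4.8 med -6.6
98 36 lat -28.0..27.4 mean -0.7 top 4.7 med -8.5
104 37 lat -28.9..27.7 mean -1.6 top 5.0 med -7.5
110 21 lat -29.6..26.8 mean -1.9 top 5.2 med -7.6
116 5 lat -1.5..4.0 mean 1.4 top 5.5 med 3.3
122 4 lat -1.2..4.1 mean 1.3 top 3.5 med 1.1
```

View pics/lift.png

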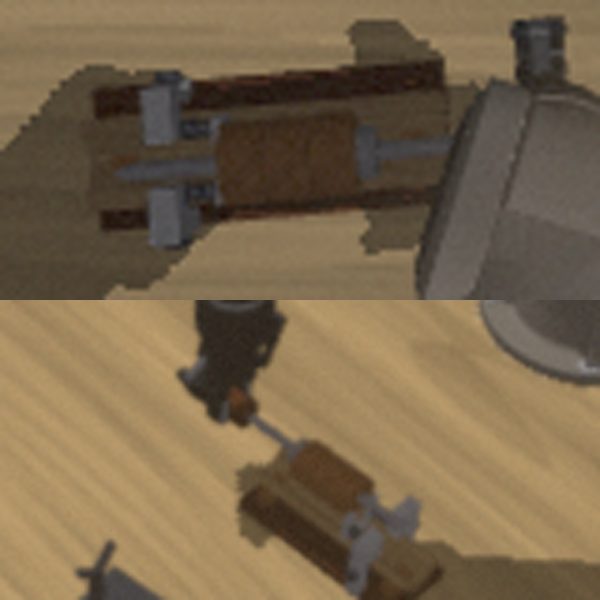

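All three spacers hang snug against the collar and the rod is level. The collar is at (365,155) in the top crop, with the block at 218–360. Next I raise it, then traverse gently.

Call:
send_rows(rows=[{"ax": 0,"ay": 0,"az": 0,"dx": 0,"dy": 0,"dz": 0.01,"grip": -1},{"ax": 0,"ay": 0,"az": 0,"dx": 0,"dy": 0,"dz": 0.03,"grip": -1},{"ax": 0,"ay": 0,"az": 0,"dx": 0,"dy": 0,"dz": 0.06,"grip": -1},{"ax": 0,"ay": 0,"az": 0,"dx": 0,"dy": 0,"dz": 0.095,"grip": -1},{"ax": 0,"ay": 0,"az": 0,"dx": 0,"dy": 0,"dz": 0.13,"grip": -1},{"ax": 0,"ay": 0,"az": 0,"dx": 0,"dy": 0,"dz": 0.165,"grip": -1},{"ax": 0,"ay": 0,"az": 0,"dx": 0,"dy": 0,"dz": 0.195,"grip": -1},{"ax": 0,"ay": 0,"az": 0,"dx": 0,"dy": 0,"dz": 0.215,"grip": -1},{"ax": 0,"ay": 0,"az": 0,"dx": 0,"dy": 0,"dz": 0.23,"grip": -1},{"ax": 0,"ay": 0,"az": 0,"dx": 0,"dy": 0,"dz": 0.235,"grip": -1},{"ax": 0,"ay": 0,"az": 0,"dx": 0,"dy": 0,"dz": 0.235,"grip": -1},{"ax": 0,"ay": 0,"az": 0,"dx": 0,"dy": 0,"dz": 0.235,"grip": -1}])

```text
clock: 19.27
tcp_pos: [439.3, -89.8, 300.2]
ee_rot: [-0.706, -0.032, 0.032, 0.706]
force: [0.2, -0.7, -1.7]
gripper_width: 23.3
```

Call:
send_rows(rows=[{"ax": 0,"ay": 0,"az": 0.001,"dx": 0.01,"dy": 0,"dz": 0,"grip": -1},{"ax": 0,"ay": 0,"az": 0.003,"dx": 0.03,"dy": 0.001,"dz": 0,"grip": -1},{"ax": 0,"ay": 0,"az": 0.006,"dx": 0.06,"dy": 0.002,"dz": 0,"grip": -1},{"ax": 0,"ay": 0,"az": 0.01,"dx": 0.1,"dy": 0.004,"dz": 0,"grip": -1},{"ax": 0,"ay": 0,"az": 0.015,"dx": 0.15,"dy": 0.006,"dz": 0,"grip": -1},{"ax": 0,"ay": 0,"az": 0.02,"dx": 0.2,"dy": 0.008,"dz": 0,"grip": -1},{"ax": 0,"ay": 0,"az": 0.025,"dx": 0.25,"dy": 0.01,"dz": 0,"grip": -1},{"ax": 0,"ay": 0,"az": 0.03,"dx": 0.3,"dy": 0.012,"dz": 0,"grip": -1},{"ax": 0,"ay": 0,"az": 0.034,"dx": 0.34,"dy": 0.014,"dz": 0,"grip": -1},{"ax": 0,"ay": 0,"az": 0.037,"dx": 0.37,"dy": 0.016,"dz": 0,"grip": -1},{"ax": 0,"ay": 0,"az": 0.039,"dx": 0.39,"dy": 0.018,"dz": 0,"grip": -1},{"ax": 0,"ay": 0,"az": 0.04,"dx": 0.4,"dy": 0.02,"dz": 0,"grip": -1}])

```text
clock: 20.27
tcp_pos: [540.2, -84.8, 300.3]
ee_rot: [0.705, 0.054, -0.054, -0.705]
force: [-0.4, -0.5, -2.3]
gripper_width: 23.0
```

Call:
send_rows(rows=[{"ax": 0,"ay": 0,"az": 0.001,"dx": 0.01,"dy": 0,"dz": 0,"grip": -1},{"ax": 0,"ay": 0,"az": 0.003,"dx": 0.03,"dy": 0.001,"dz": 0,"grip": -1},{"ax": 0,"ay": 0,"az": 0.006,"dx": 0.06,"dy": 0.002,"dz": 0,"grip": -1},{"ax": 0,"ay": 0,"az": 0.009,"dx": 0.1,"dy": 0.004,"dz": 0,"grip": -1},{"ax": 0,"ay": 0,"az": 0.013,"dx": 0.15,"dy": 0.006,"dz": 0,"grip": -1},{"ax": 0,"ay": 0,"az": 0.013,"dx": 0.2,"dy": 0.008,"dz": 0,"grip": -1},{"ax": 0,"ay": 0,"az": 0.013,"dx": 0.25,"dy": 0.01,"dz": 0,"grip": -1},{"ax": 0,"ay": 0,"az": 0.013,"dx": 0.3,"dy": 0.012,"dz": 0,"grip": -1},{"ax": 0,"ay": 0,"az": 0.013,"dx": 0.34,"dy": 0.014,"dz": 0,"grip": -1},{"ax": 0,"ay": 0,"az": 0.013,"dx": 0.37,"dy": 0.016,"dz": 0,"grip": -1},{"ax": 0,"ay": 0,"az": 0.013,"dx": 0.39,"dy": 0.018,"dz": 0,"grip": -1},{"ax": 0,"ay": 0,"az": 0.013,"dx": 0.4,"dy": 0.02,"dz": 0,"grip": -1}])

```text
clock: 21.27
tcp_pos: [640.2, -79.8, 300.3]
ee_rot: [0.704, 0.061, -0.061, -0.704]
force: [-1.1, -0.2, -1.2]
gripper_width: 23.1
```

```bash
python3 f.py
python3 - <<'E'
from h import *
from workcell import telemetry
print(Ro.from_quat(telemetry.read_state()["ee_rot"]).as_matrix().round(4).tolist())
E
python3 m2.py 630 14 143 -0.1755 car
```

```text
21.5167 [639.42 -79.9  300.41] F [-0.08  0.07 -1.36] std [0.88 0.56 0.3 ] along 0.08 [-0.14  0.02  0.01]
[[0.985, -0.0005, -0.1724], [0.1724, 0.0001, 0.985], [-0.0005, -1.0, 0.0002]]
-10 8 lat -7.3..6.1 mean -1.7 top 14.6 med 7.6
-4 23 lat -18.9..6.4 mean -6.4 top 16.4 med 13.4
2 41 lat -27.6..11.1 mean -8.3 top 18.6 med 13.2
8 40 lat -27.0..13.0 mean -7.7 top 19.7 med 15.7
14 43 lat -28.3..11.7 mean -9.1 top 19.4 med 16.3
20 38 lat -27.8..12.6 mean -9.3 top 19.5 med 16.3
26 43 lat -27.0..11.6 mean -8.0 top 19.2 med 15.4
32 41 lat -28.0..12.1 mean -9.3 top 19.9 med 16.2
38 41 lat -27.3..13.3 mean -8.1 top 19.4 med 15.7
44 43 lat -28.3..11.6 mean -9.1 top 19.5 med 16.0
50 38 lat -27.6..12.7 mean -9.2 top 19.6 med 15.9
56 43 lat -28.3..11.4 mean -8.3 top 19.7 med 15.6
62 40 lat -28.1..12.0 mean -9.2 top 19.7 med 16.0
68 39 lat -27.5..13.2 mean -9.0 top 19.6 med 15.4
74 19 lat -26.7..10.8 mean -8.6 top 18.8 med 16.3
80 10 lat -10.5..-2.2 mean -6.7 top 7.1 med 5.1
86 9 lat -11.7..-3.6 mean -8.0 top 6.8 med 4.7
92 10 lat -10.7..-2.4 mean -6.4 top 7.0 med 5.4
98 8 lat -11.8..-1.9 mean -7.3 top 6.2 med 4.4
104 9 lat -11.4..-3.2 mean -7.7 top 7.0 med 4.7
110 11 lat -10.3..-2.2 mean -6.5 top 7.4 med 5.2
116 9 lat -11.7..-3.7 mean -8.1 top 6.8 med 4.7
122 7 lat -10.6..-3.0 mean -7.3 top 6.8 med 4.7
128 4 lat -9.8..-4.3 mean -6.9 top 4.9 med 3.5
```

Call:
send_rows(rows=[{"ax": 0,"ay": 0,"az": 0,"dx": 0.01,"dy": 0,"dz": 0,"grip": -1},{"ax": 0,"ay": 0,"az": 0,"dx": 0.03,"dy": 0,"dz": 0,"grip": -1},{"ax": 0,"ay": 0,"az": 0,"dx": 0.055,"dy": 0,"dz": 0,"grip": -1},{"ax": 0,"ay": 0,"az": 0,"dx": 0.08,"dy": 0,"dz": 0,"grip": -1},{"ax": 0,"ay": 0,"az": 0,"dx": 0.105,"dy": 0,"dz": 0,"grip": -1},{"ax": 0,"ay": 0,"az": 0,"dx": 0.124,"dy": 0,"dz": 0,"grip": -1},{"ax": 0,"ay": 0,"az": 0,"dx": 0.133,"dy": 0,"dz": 0,"grip": -1},{"ax": 0,"ay": 0,"az": 0,"dx": 0.133,"dy": 0,"dz": 0,"grip": -1},{"ax": 0,"ay": 0,"az": 0,"dx": 0.133,"dy": 0,"dz": 0,"grip": -1}])

```text
clock: 22.52
tcp_pos: [672.7, -80.0, 300.3]
ee_rot: [0.704, 0.061, -0.061, -0.704]
force: [-0.3, 0.5, -1.5]
gripper_width: 23.1
```

Call:
send_rows(rows=[{"ax": 0,"ay": 0,"az": 0,"dx": 0,"dy": 0,"dz": -0.01,"grip": -1},{"ax": 0,"ay": 0,"az": 0,"dx": 0,"dy": 0,"dz": -0.03,"grip": -1},{"ax": 0,"ay": 0,"az": 0,"dx": 0,"dy": 0,"dz": -0.06,"grip": -1},{"ax": 0,"ay": 0,"az": 0,"dx": 0,"dy": 0,"dz": -0.09,"grip": -1},{"ax": 0,"ay": 0,"az": 0,"dx": 0,"dy": 0,"dz": -0.12,"grip": -1},{"ax": 0,"ay": 0,"az": 0,"dx": 0,"dy": 0,"dz": -0.15,"grip": -1},{"ax": 0,"ay": 0,"az": 0,"dx": 0,"dy": 0,"dz": -0.18,"grip": -1},{"ax": 0,"ay": 0,"az": 0,"dx": 0,"dy": 0,"dz": -0.21,"grip": -1},{"ax": 0,"ay": 0,"az": 0,"dx": 0,"dy": 0,"dz": -0.23,"grip": -1},{"ax": 0,"ay": 0,"az": 0,"dx": 0,"dy": 0,"dz": -0.24,"grip": -1},{"ax": 0,"ay": 0,"az": 0,"dx": 0,"dy": 0,"dz": -0.24,"grip": -1}])

```text
clock: 23.43
tcp_pos: [672.5, -79.8, 239.7]
ee_rot: [-0.704, -0.061, 0.062, 0.705]
force: [0.1, 0.1, -2.4]
gripper_width: 22.9
```

```bash
python3 f.py; python3 m2.py 661 14 83 -0.1755 low
```

```text
23.6833 [672.92 -79.99 240.82] F [-0.29 -0.1  -1.6 ] std [0.38 0.57 0.35] along -0.07 [-0.14 -0.02 -0.03]
-10 2 lat 4.3..8.4 mean 6.3 top 13.1 med 8.4
-4 10 lat -5.6..8.5 mean 2.1 top 16.7 med 14.8
2 25 lat -13.0..16.1 mean 1.2 top 19.2 med 15.6
8 31 lat -20.4..16.0 mean -3.3 top 20.2 med 17.4
14 35 lat -25.4..13.8 mean -7.1 top 19.8 med 15.8
20 37 lat -24.9..15.6 mean -5.5 top 20.3 med 16.7
26 36 lat -24.2..13.7 mean -6.4 top 19.7 med 16.0
32 36 lat -25.7..14.2 mean -6.8 top 20.3 med 16.8
38 36 lat -25.1..15.3 mean -6.8 top 19.9 med 16.4
44 35 lat -24.1..13.6 mean -5.9 top 20.0 med 16.2
50 38 lat -25.3..15.2 mean -5.4 top 19.5 med 15.7
56 36 lat -24.9..16.2 mean -5.9 top 19.7 med 16.3
62 35 lat -25.7..13.7 mean -7.5 top 20.5 med 16.2
68 36 lat -25.2..14.9 mean -6.7 top 20.1 med 16.1
74 16 lat -24.5..16.1 mean -5.7 top 20.1 med 15.6
80 7 lat -7.5..-0.6 mean -3.9 top 8.2 med 5.8
86 21 lat -28.4..19.3 mean -4.2 top 6.7 med 1.1
92 39 lat -28.7..20.2 mean -4.6 top 5.2 med -0.9
98 12 lat -24.6..12.7 mean -6.2 top 6.7 med 2.7
104 9 lat -8.3..0.0 mean -4.3 top 7.6 med 4.6
110 8 lat -8.0..1.0 mean -3.9 top 7.7 med 5.3
116 7 lat -8.8..-0.8 mean -4.7 top 7.9 med 5.3
122 7 lat -8.4..0.0 mean -4.8 top 6.6 med 3.8
128 2 lat -4.6..-1.8 mean -3.2 top 4.3 med 3.9
```

View pics/low.png

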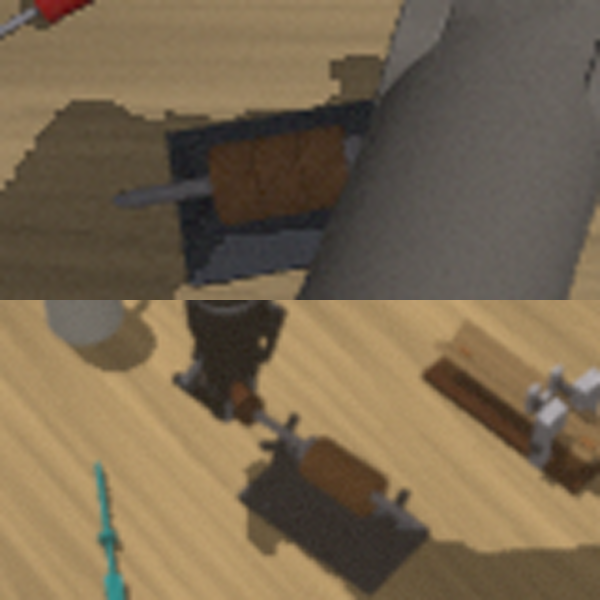

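The loaded skewer is aligned over both forks with the spacers tight to the collar. Now I lower the last 13.5 mm.

Call:
send_rows(rows=[{"ax": 0,"ay": 0,"az": 0,"dx": 0,"dy": 0,"dz": -0.01,"grip": -1},{"ax": 0,"ay": 0,"az": 0,"dx": 0,"dy": 0,"dz": -0.025,"grip": -1},{"ax": 0,"ay": 0,"az": 0,"dx": 0,"dy": 0,"dz": -0.038,"grip": -1},{"ax": 0,"ay": 0,"az": 0,"dx": 0,"dy": 0,"dz": -0.046,"grip": -1},{"ax": 0,"ay": 0,"az": 0,"dx": 0,"dy": 0,"dz": -0.05,"grip": -1},{"ax": 0,"ay": 0,"az": 0,"dx": 0,"dy": 0,"dz": -0.054,"grip": -1},{"ax": 0,"ay": 0,"az": 0,"dx": 0,"dy": 0,"dz": -0.054,"grip": -1},{"ax": 0,"ay": 0,"az": 0,"dx": 0,"dy": 0,"dz": -0.054,"grip": -1}])

```text
clock: 24.6
tcp_pos: [672.6, -79.9, 227.2]
ee_rot: [-0.704, -0.061, 0.061, 0.705]
force: [-1.9, 0.7, 0.8]
gripper_width: 23.0
```

```bash
python3 f.py
```

```text
24.85 [672.63 -79.84 227.16] F [-1.81  0.36  0.88] std [0.26 0.33 0.35] along 0.53 [0.15 0.46 0.1 ]
```

Call:
send_rows(rows=[{"ax": 0,"ay": 0,"az": 0,"dx": 0,"dy": 0,"dz": 0,"grip": -0.35},{"ax": 0,"ay": 0,"az": 0,"dx": 0,"dy": 0,"dz": 0,"grip": -0.2},{"ax": 0,"ay": 0,"az": 0,"dx": 0,"dy": 0,"dz": 0,"grip": 0.2},{"ax": 0,"ay": 0,"az": 0,"dx": 0,"dy": 0,"dz": 0,"grip": 0.6},{"ax": 0,"ay": 0,"az": 0,"dx": 0,"dy": 0,"dz": 0,"grip": 1},{"ax": 0,"ay": 0,"az": 0,"dx": 0,"dy": 0,"dz": 0,"grip": 1},{"ax": 0,"ay": 0,"az": 0,"dx": 0,"dy": 0,"dz": 0,"grip": 1},{"ax": 0,"ay": 0,"az": 0,"dx": 0,"dy": 0,"dz": 0,"grip": 1}])

```text
clock: 25.52
tcp_pos: [672.8, -79.9, 227.0]
ee_rot: [0.704, 0.061, -0.061, -0.704]
force: [0.6, -0.2, 0.4]
gripper_width: 85.3
```

Call:
send_rows(rows=[{"ax": 0,"ay": 0,"az": 0,"dx": 0,"dy": 0,"dz": 0.05,"grip": 1},{"ax": 0,"ay": 0,"az": 0,"dx": 0,"dy": 0,"dz": 0.15,"grip": 1},{"ax": 0,"ay": 0,"az": 0,"dx": 0,"dy": 0,"dz": 0.3,"grip": 1},{"ax": 0,"ay": 0,"az": 0,"dx": 0,"dy": 0,"dz": 0.45,"grip": 1},{"ax": 0,"ay": 0,"az": 0,"dx": 0,"dy": 0,"dz": 0.6,"grip": 1},{"ax": 0,"ay": 0,"az": 0,"dx": 0,"dy": -0.15,"dz": 0.7,"grip": 1},{"ax": 0,"ay": 0,"az": 0,"dx": 0,"dy": -0.3,"dz": 0.7,"grip": 1},{"ax": 0,"ay": 0,"az": 0,"dx": 0,"dy": -0.45,"dz": 0.7,"grip": 1},{"ax": 0,"ay": 0,"az": 0,"dx": 0,"dy": -0.6,"dz": 0.7,"grip": 1},{"ax": 0,"ay": 0,"az": 0,"dx": 0,"dy": -0.7,"dz": 0.7,"grip": 1},{"ax": 0,"ay": 0,"az": 0,"dx": 0,"dy": -0.7,"dz": 0.7,"grip": 1}])

```text
clock: 26.43
tcp_pos: [669.9, -263.4, 403.5]
ee_rot: [0.707, 0.057, -0.058, -0.702]
force: [-0.8, -0.9, 0.3]
gripper_width: 85.6
```

```bash
python3 f.py; python3 m2.py 657 17 70 -0.1755 fin
python3 - <<'E'
from h import *
from workcell import eyes
S=[eyes.snapshot("top") for _ in range(4)];m=eyes.camera_model("top")
W=np.concatenate([cloud(d,m)[d>0] for _,d in S]);x,y,z=W.T
xs=656.-.1755*(y-20)
k=(abs(x-xs)<10)&(z>64)&(z<82)&(((y>-42)&(y<-33))|((y>-12)&(y<2))|((y>118)&(y<136)))
y0,p,e=fitcyl(W[k],5,(656,70));print("rod",k.sum()//4,y0,p.round(4),e, "x,z at y20",p[0]+p[1]*(20-y0),p[2]+p[3]*(20-y0))
k=(abs(x-674)<25)&(z>79)&(y<-40)&(y>-110);H=W[k];print("handle",H.mean(0).round(1),np.percentile(H[:,1],[1,99]).round(1))
E
```

```text
26.6833 [ 672.48 -255.42  402.66] F [0.02 0.53 0.27] std [0.59 0.31 0.36] along 0.53 [ 0.04 -0.04  0.03]
-100 20 lat -12.7..11.3 mean -1.2 top 14.8 med 12.5
-94 20 lat -12.7..9.7 mean -1.9 top 14.6 med 12.7
-88 22 lat -12.5..11.0 mean -1.3 top 14.5 med 12.3
-82 20 lat -12.6..9.3 mean -1.9 top 15.3 med 12.5
-76 23 lat -12.4..10.0 mean -1.9 top 14.9 med 12.8
-70 9 lat -12.2..4.1 mean -2.0 top 11.8 med 5.3
-64 7 lat -4.1..2.2 mean -0.7 top 8.0 med 6.0
-58 9 lat -5.4..3.3 mean -1.4 top 7.7 med 5.1
-52 7 lat -4.7..3.8 mean -1.4 top 7.3 med 4.9
-46 37 lat -25.7..23.4 mean -1.0 top 13.8 med 8.0
-40 23 lat -25.2..24.1 mean -0.3 top 13.2 med 6.0
-34 7 lat -4.6..3.9 mean -0.6 top 7.3 med 5.9
-28 8 lat -5.4..2.9 mean -1.2 top 7.5 med 5.3
-22 9 lat -5.3..3.9 mean -1.1 top 7.0 med 5.0
-16 7 lat -6.0..1.8 mean -1.8 top 7.5 med 5.0
-10 22 lat -13.8..10.8 mean -1.8 top 15.5 med 12.5
-4 25 lat -16.1..12.5 mean -2.2 top 16.5 med 12.4
2 38 lat -22.3..18.2 mean -2.5 top 20.1 med 15.4
8 34 lat -21.8..16.8 mean -3.3 top 19.7 med 16.1
14 34 lat -21.2..16.9 mean -3.6 top 19.9 med 16.1
20 34 lat -22.2..18.3 
[... 333 characters left out ...]
 lat -21.6..17.1 mean -2.9 top 19.6 med 16.1
68 28 lat -22.5..16.7 mean -4.8 top 20.0 med 15.5
74 7 lat -5.1..3.4 mean -1.1 top 7.7 med 5.1
80 7 lat -4.4..4.0 mean -0.9 top 8.2 med 5.1
86 47 lat -25.7..23.1 mean -1.6 top 13.8 med 6.9
92 25 lat -22.9..23.8 mean -0.4 top 13.9 med 6.9
98 8 lat -4.7..4.0 mean -1.0 top 7.4 med 5.4
104 9 lat -5.8..2.7 mean -1.9 top 6.9 med 5.1
110 8 lat -5.2..4.0 mean -1.0 top 7.1 med 4.2
116 6 lat -4.2..1.8 mean -1.2 top 8.4 med 5.3
122 5 lat -2.9..2.6 mean -0.7 top 6.7 med 3.8
rod 56 47.50234243134643 [ 6.507264e+02 -1.739000e-01  7.145160e+01  1.200000e-03] 1.3193165883351945 x,z at y20 655.5087846465949 71.4184040255634
handle [672.3 -75.5  82.9] [-99.7 -51.2]
```

View pics/fin.png

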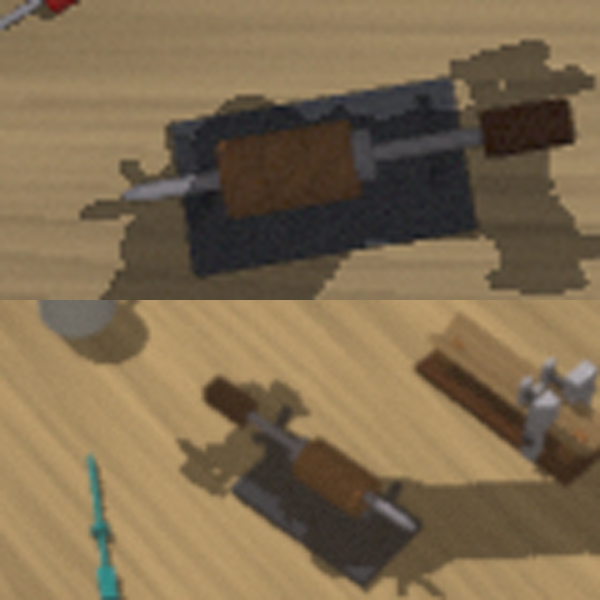

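The skewer lies in both forks, matching its start pose. The spacer block ends about 72 mm past the collar, so the three are snug, and the hand is well clear. Handing in.

```bash
python3 -c "
from workcell import arm
print(arm.sign_off())"
```

```text
the job is handed in; nothing more can be done
None
```

The job is done and handed in at about 27 s of the 64 s allowed; sign-off gives no verdict.

**What I did:**
- I took the skewer by its handle and threaded all three spacers.
- I pushed in small steps until the stop's spring gave. The reading was about 5 N along the skewer, held for more than 0.25 s.
- I backed off 2.2 mm, lifted all three together, laid the skewer in both forks and let go.

**Last checks (top camera):**
- **Skewer position:** the handle is at (672.3, -75.5), within 0.3 mm of where it started. The rod slope is -0.174, against -0.176 at the start, and it lies level.
- **Home offset:** my fit of the stand puts home about 2.4 mm farther back along y than where the skewer lies. That is within the 10 mm allowed.
- **Spacers:** the block ends about 72 mm past the collar face, which means the three are snug.
- **Hand and bystanders:** the hand is well clear of everything. The arm kept clear of the bystanders, but I did not measure their positions again at the end.

**What disagreed:** depth from the scene camera was too noisy to use and differed by several mm when I fitted the rod and spacers. I relied on the top camera, the scene pictures and the force readings instead.

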